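Make up two building-block kits

ROBOT

A 7-joint arm with a two-finger parallel gripper is mounted at the origin on the work surface. World frame = base frame: x ahead of the robot, y to its left, z up, the work surface at z = 0. Lengths are in m, angles in rad, forces in N, time in s.
With the tool pointing down it reaches from about 0.4 to 0.875 m from the base axis. Payload 19.3 kg.
Tool frame: the origin (TCP) lies between the finger pads; the fingertips stand bot.tcp_to_tips ahead of it and the grasp point (between the pads) lies 3 mm ahead of it (bot.tcp_to_tips is the distance from the TCP to the fingertips, in m); x points along the fingers, y is the direction in which the jaws open and shut, and the axes are right-handed (so a half turn about x gives the same grasp; the last joint's range is limited). The gripper opens to 85 mm and grips with 20 to 120 N. Pads are 22 mm wide; open, the fingers measure 114 mm over their backs; the gripper's body (76 mm by 85 mm) begins 54 mm behind the grasp point. The pads swing forward as they close: fully open they stand 13 mm farther back than shut.
Start: joints at [1.259, 0.521, -0.036, 1.599, 0.021, 1.021, -0.113], TCP at [0.15, -0.607, 0.228] pointing down, gripper open.
Joint ranges: [-2.91, 2.91], [-0.3, 2.13], [-1.5, 1.42], [0.17, 2.43], [-1.26, 4.41], [0.16, 1.93], [-2.52, 2.52]. Speed limits (rad/s): [1.89, 1.89, 2.39, 2.39, 3.01, 3.01, 3.01].

INTERFACE

Orientations are given as [roll, pitch, yaw] about the fixed x, y, z axes, in that order (R = Rz(yaw) Ry(pitch) Rx(roll)).
In Python, from workcell import bot, eyes gives the robot as it stands. The module is installed in compiled form; this text tells all that it offers.
- The arm moves only by the tool step_arm, never from a script. Its argument "targets" is a list that holds one entry, the list of rows, each a list of 7 numbers: the shift along the tool's x, y, z in cm, then the turn, a rotation vector about the tool's x, y, z in rad, then the opening, from 0 (shut) to 1 (fully open). A call has 1 to 10 rows; each row is the pose to reach, as a shift and turn from the pose measured when the call began, along the tool's axes at that moment; what a row does not reach only later rows make up. A row lasts 1/10 s, in which the tool goes at most 50 mm and 8.59 degrees, less where a joint would pass 70% of its speed; a pose out of reach is approached as far as the arm can. A call with a gripper value outside its range is refused whole. The fingers move at their own pace and stop on an object; "grip_force" is the grip in N (left out, the last holds). Time passes only in rows, so rows that repeat a pose let the fingers close. It gives the time, the measured TCP pose, the force and the opening at its end, in the units of the state.
- bot.observe(): the state, without advancing time (a new reading comes with each control period).
- eyes.grab_frame(name): name is "scene" or "top" or "wrist"; returns the picture (480x640x3 uint8, red, green, blue); there is no depth.
- eyes.get_calibration(name): a dict with "fx", "fy", "cx", "cy" (pixels), "camera_from_world" (4x4, takes a point from world to camera coordinates); the wrist camera has in their place "hand_eye" (4x4, takes a point from camera to tool coordinates, whose origin is the TCP and whose axes are the tool frame's). Camera axes: x right, y down, z forward; pixel columns grow to the right and rows downward; lengths in m; the calibration is good to about 2 mm. A picture is of the moment at which its call begins: read the wrist's pose just before it. get_calibration takes no time and is no camera call.
- bot.job_done(): hands the job in, once; it reports no verdict.
The state is a dict: "clock": time; "qpos": joint angles; "qd": joint speeds; "joint_efforts": joint torques, N m; "position": TCP position; "tool_rot": TCP orientation; "force": force on the tool from outside, world axes, zero at the start; "moment": the same for the moment, N m; "grip_width": finger opening in m.
Only numpy, scipy, OpenCV 4.12 (cv2) and the standard library are available. Lean on these libraries where they do the work, as an engineer would, in place of code of your own. Each camera call takes 0.05 s, during which the arm holds its last target.

TASK

Make up two block kits from the stock in front of the robot: in the tray with three compartments, stand the bridge block in the middle compartment and the thick and the slim round pillar in the two end compartments (either way round); in the tray with two compartments, put the larger cube in one and the roof-shaped block in the other. Each block goes flat on its compartment's floor and the same way up as it stands now. Leave the small cube, the money box and the toy tractor where they are.

Things in the scene. Friction and masses are not known exactly. Their poses are not given: they have to be found in the camera images.
- tray_three: Shallow plywood tray with cedar rims and three equal compartments in a row, 96 x 240 mm outside (x, y). Compartment centres at y = -78, 0 and +78 mm, x = 0 in its frame. Origin: centre of its underside, on the bench top; z up, y along the row. Fixed. Floor 4 mm thick; rims and partitions 6 mm thick, tops 14 mm above the bench. Compartments inside: 84 x 72 mm (x, y).
- tray_two: Shallow plywood tray like the other, but with two compartments, 96 x 162 mm outside (x, y). Compartment centres at y = -39 and +39 mm, x = 0 in its frame. Origin: centre of its underside, on the bench top; z up, y along the row. Fixed. Floor 4 mm thick; rims and partitions 6 mm thick, tops 14 mm above the bench. Compartments inside: 84 x 72 mm (x, y).
- bridge_mid (a point): Bridge block of plain pale wood: 58 mm long (its x), 32 mm wide (its y), 40 mm high, with a tunnel 28 mm wide and 22 mm high through it along its y at the bottom; its two end faces (+x and -x) and its sides are flat and upright. Site at the block's centre, half-way up, z up.
- thick_pillar_mid (a point): Thick round pillar of plain pale wood, standing: 50 mm diameter, 64 mm high. Site at the block's centre, half-way up, z up.
- slim_pillar_mid (a point): Slim round pillar of plain pale wood, standing: 30 mm diameter, 64 mm high. Site at the block's centre, half-way up, z up.
- big_cube_mid (a point): The larger cube of plain pale wood, 46 mm edges, its faces square to its x and y. Site at the block's centre, half-way up, z up.
- roof_mid (a point): Roof-shaped block (triangular prism) of plain pale wood with its ridge up: ridge and base 46 mm long along its x, base 50 mm wide along its y, 44 mm high; the two triangular end faces (+x and -x) are flat and upright, the other two slope. Site at the block's centre, half-way up, z up.
- small_cube_mid (a point): The smaller cube of plain pale wood, 30 mm edges; a spare that stays where it is. Site at the block's centre, half-way up, z up.
- money_box: Bystander: rounded cream ceramic money box, 92 mm diameter, 88 mm high, loose; stays where it is. Origin at the centre of its underside.
- tractor: Bystander: blue toy tractor, 110 mm long (its x), 74 mm wide, 85 mm high, loose; stays where it is. Origin on the bench under its middle.
There are look-alikes about, which are no part of the job. What is shaped like the part that bears roof_mid but green is not meant. What is shaped like the part that bears big_cube_mid but pink is not meant.

How it is judged:
By the outcome, as a careful person would: the job done as asked, in the order asked, and still so for the second after the job is handed in, with the robot touching nothing.
It also fails if it takes over 115 s, if anything falls off the work surface, if the arm or the gripper's body presses on something with over 40 N, if the wrist force passes 120 N, or if a joint passes its speed limit or range.

## Working session

There is one attempt and no reset: what is moved stays moved. The work goes in short steps, Python scripts to look and compute and a tool call to move; the robot and the scene stay as the last step left them, time stands still between calls to the robot, and variables do not carry over. Pictures are saved under pics/ and viewed, and the job is handed in when it is done.

Besides the shell and the picture viewer there is one more tool, called after "Call:" as a command line: name --argument value ..., lists and objects as JSON in quotes. step_arm: Moves the arm, as the interface text tells. Its arguments: {"type":"object","properties":{"targets":{"type":"array","items":{"type":"array","items":{"type":"array","items":{"type":"number"}}}},"grip_force":{"type":"number"}},"required":["targets"]}

```bash
mkdir -p pics
python3 - <<'E'
from workcell import bot, eyes
import cv2, numpy as np
print(bot.observe(), bot.tcp_to_tips)
for n in ["scene","top"]:
    im=eyes.grab_frame(n); cv2.imwrite(f"pics/{n}0.png",im[:,:,::-1]); c=eyes.get_calibration(n); print(n,c)
print(eyes.get_calibration("wrist"))
E
```

```text
{'clock': 0.0, 'qpos': array([ 1.25881704,  0.52202717, -0.03634748,  1.59998744,  0.02120575,
        1.02109349, -0.11279961]), 'qd': array([-0.00010354,  0.00112515,  0.0010219 ,  0.00076235,  0.0002916 ,
       -0.00242832, -0.0012654 ]), 'joint_efforts': array([ 1.16408024e-03, -9.27090740e+01,  1.98064193e+00, -3.69937956e+01,
        1.80589012e-02,  8.12439364e-03,  1.60241092e-05]), 'position': array([ 0.14953888, -0.60650422,  0.22732467]), 'tool_rot': array([-1.50439546,  1.56966607,  1.87898694]), 'force': array([0.48664298, 0.56246759, 0.03285537]), 'moment': array([ 0.06350904, -0.03115247,  0.04864254]), 'grip_width': 0.08516232676489925} 0.022
scene {'fx': 467.3977968554554, 'fy': 467.3977968554554, 'cx': 319.19832512463495, 'cy': 235.21473708387566, 'camera_from_world': array([[ 0.60142309,  0.79887509,  0.00942631, -0.30859391],
       [ 0.53059097, -0.39057224, -0.7522809 , -0.2045736 ],
       [-0.59729681,  0.45744062, -0.65877507,  1.38324056],
       [ 0.        ,  0.        ,  0.        ,  1.        ]])}
top {'fx': 501.37980230482333, 'fy': 501.37980230482333,
[... 173 characters left out ...]
69145e-01,  2.04706792e-02, -1.20772298e-01,
         4.64404973e-01],
       [ 1.20815173e-01,  8.66307005e-04, -9.92674641e-01,
         1.18482671e+00],
       [ 0.00000000e+00,  0.00000000e+00,  0.00000000e+00,
         1.00000000e+00]])}
{'fx': 365.83773163384376, 'fy': 365.83773163384376, 'cx': 323.0192427799327, 'cy': 240.56911429922124, 'hand_eye': array([[ 7.90506558e-04, -2.96195839e-01,  9.55126903e-01,
        -1.44937056e-01],
       [ 9.99999634e-01,  5.47668170e-04, -6.57807076e-04,
        -4.89461670e-04],
       [-3.28252884e-04,  9.55127073e-01,  2.96196164e-01,
        -7.50442848e-02],
       [ 0.00000000e+00,  0.00000000e+00,  0.00000000e+00,
         1.00000000e+00]])}
```

View pics/scene0.png

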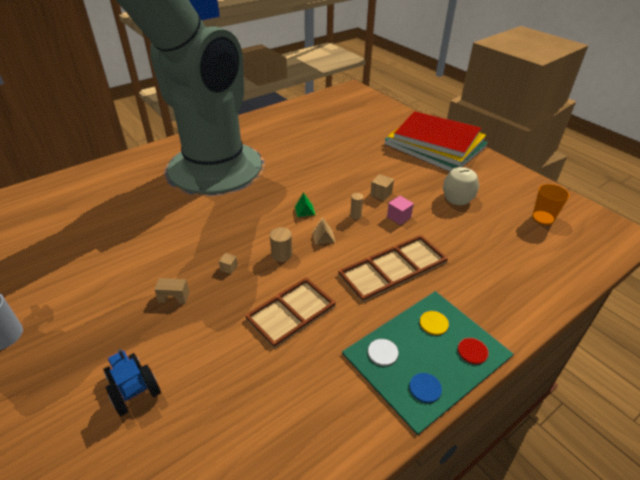

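View pics/top0.png

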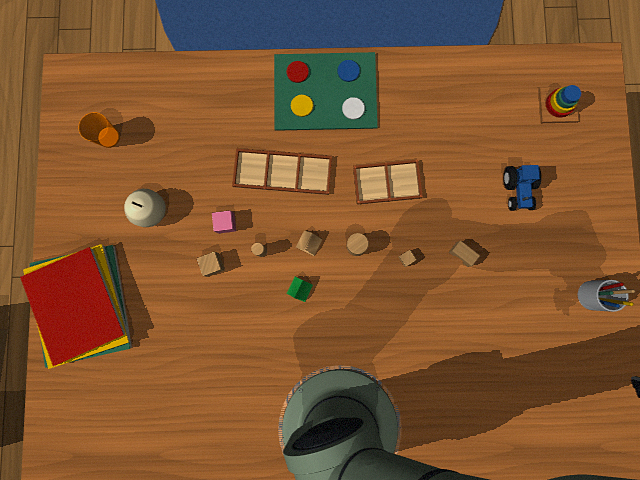

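The top view shows the three-tray at (285,172), the two-tray at (389,182), the money box at (146,208) and the tractor at (522,187).

Candidates, by top-view pixel:
- **Cubes:** pale large (209,263), pink (223,221, not meant), pale small (410,257, spare).
- **Roofs:** pale (310,242), green (299,288, not meant).
- **Pillars:** slim (258,249), thick (357,243).
- **Bridge:** (467,252).

Next I'll check these in a close crop.

Run:
```python
import cv2
im=cv2.imread("pics/top0.png")
cv2.imwrite("pics/crop_a.png",cv2.resize(im[140:310,180:380],None,fx=4,fy=3.5*4/3.5 if 0 else 3.5,interpolation=cv2.INTER_CUBIC)[:600])
cv2.imwrite("pics/crop_b.png",cv2.resize(im[140:290,340:500],None,fx=4,fy=4,interpolation=cv2.INTER_CUBIC))
```

```text
(no output)
```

View pics/crop_a.png

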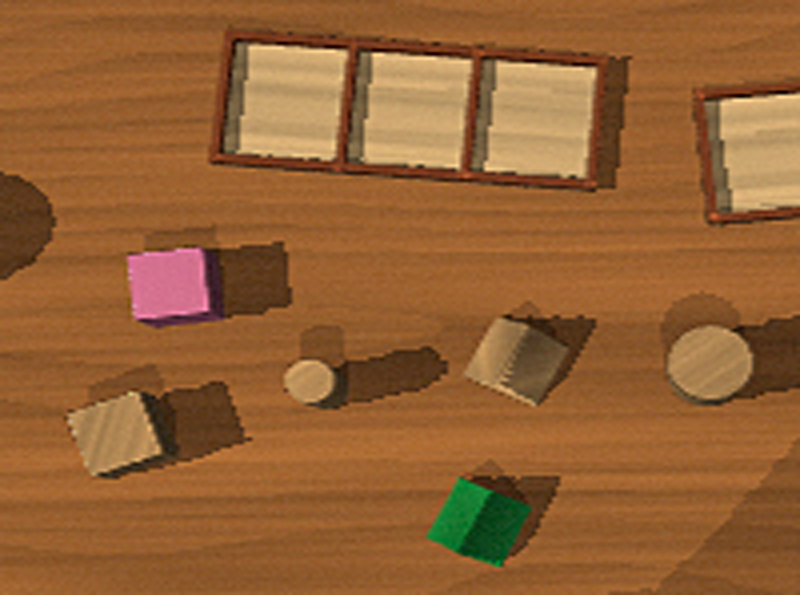

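View pics/crop_b.png

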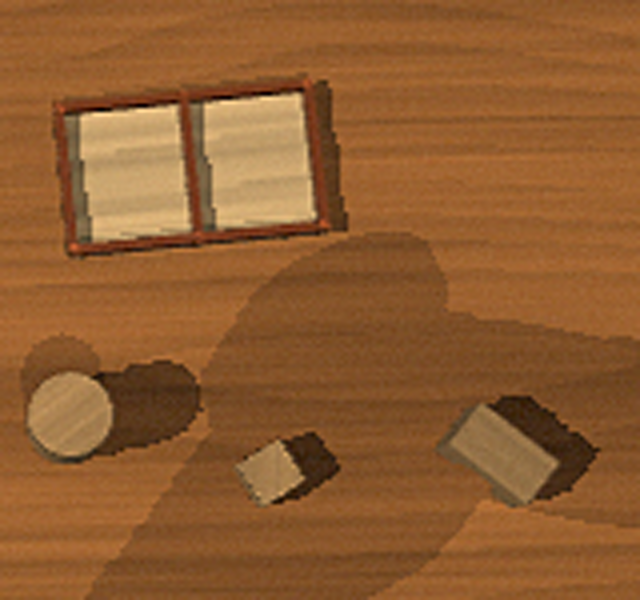

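The crops confirm the picks: pale roof, large pale cube, bridge, slim and thick pillars. The pink cube and green roof are excluded. Next I'll measure.

```bash
cat > h.py <<'E'
import numpy as np, cv2
from scipy.spatial.transform import Rotation as R
def Kc(c): return np.array([[c['fx'],0,c['cx']],[0,c['fy'],c['cy']],[0,0,1.]])
def cast(px,z,c,cfw=None):
    T=np.linalg.inv(c['camera_from_world'] if cfw is None else cfw)
    px=np.atleast_2d(px).astype(float)
    d=np.c_[(px[:,0]-c['cx'])/c['fx'],(px[:,1]-c['cy'])/c['fy'],np.ones(len(px))]@T[:3,:3].T
    o=T[:3,3]; s=(z-o[2])/d[:,2]
    return o+d*s[:,None]
def proj(P,c,cfw=None):
    T=c['camera_from_world'] if cfw is None else cfw
    p=np.atleast_2d(P)@T[:3,:3].T+T[:3,3]
    return np.c_[p[:,0]/p[:,2]*c['fx']+c['cx'],p[:,1]/p[:,2]*c['fy']+c['cy']]
E
python3 - <<'E'
from workcell import eyes
from h import *
im=cv2.imread("pics/top0.png"); c=eyes.get_calibration("top")
hsv=cv2.cvtColor(im,cv2.COLOR_BGR2HSV)
def s(n,x,y): print(n,hsv[y,x])
for n,x,y in [("bigtop",208,263),("slim",258,247),("roofL",304,240),("roofR",315,245),("thick",357,242),("small",408,257),("bridge",465,252),("rim",284,153),("rim2",235,170),("wood",270,220),("woodsh",430,230)]: s(n,x,y)
def rect(m,n,z,roi):
    mm=np.zeros_like(m); x0,y0,x1,y1=roi; mm[y0:y1,x0:x1]=m[y0:y1,x0:x1]
    cs,_=cv2.findContours(mm,cv2.RETR_EXTERNAL,cv2.CHAIN_APPROX_NONE)
    k=max(cs,key=cv2.contourArea); P=cast(k[:,0,:],z,c)[:,:2]
    r=cv2.minAreaRect((P*1000).astype(np.float32)); M=cv2.moments(k)
    cen=cast([M['m10']/M['m00'],M['m01']/M['m00']],z,c)[0,:2]*1000
    print(n,[np.round(v,1) for v in r],"moment",cen.round(1),"n",len(k))
pale=((hsv[...,1]<150)&(hsv[...,2]>85)).astype(np.uint8)*255
rim=((hsv[...,0]<8)&(hsv[...,1]>130)&(hsv[...,2]<150)).astype(np.uint8)*255
cv2.imwrite("pics/masks.png",np.hstack([pale[130:310,180:500],rim[130:310,180:500]]))
rect(rim,"t3",.014,(225,140,345,205)); rect(rim,"t2",.014,(345,150,435,210))
for n,z,roi in [("big",.046,(190,240,228,285)),("slim",.064,(245,235,272,265)),("thick",.064,(340,225,375,262)),("small",.030,(395,245,425,270)),("bridge",.04,(445,235,490,275)),("roof",.022,(290,225,326,262))]: rect(pale,n,z,roi)
E
```

```text
bigtop [ 16 132 172]
slim [ 17 141 183]
roofL [ 16 141 165]
roofR [ 16 146 101]
thick [ 16 126 168]
small [ 16 132 170]
bridge [ 16 137 143]
rim [  9 176 122]
rim2 [ 10 190 125]
wood [ 13 183 152]
woodsh [ 13 170 126]Traceback (most recent call last):
  File "<stdin>", line 17, in <module>
  File "<stdin>", line 12, in rect
ZeroDivisionError: float division by zero
```

View pics/masks.png

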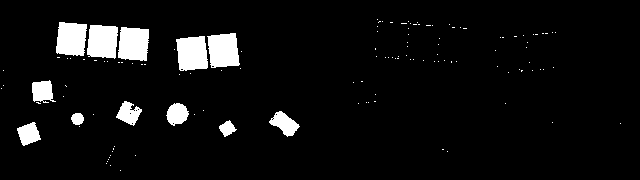

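Run:
```python
from workcell import eyes
from h import *
im=cv2.imread("pics/top0.png"); c=eyes.get_calibration("top")
hsv=cv2.cvtColor(im,cv2.COLOR_BGR2HSV)
def rect(m,n,z,roi):
    mm=np.zeros_like(m); x0,y0,x1,y1=roi; mm[y0:y1,x0:x1]=m[y0:y1,x0:x1]
    cs,_=cv2.findContours(mm,cv2.RETR_EXTERNAL,cv2.CHAIN_APPROX_NONE)
    k=max(cs,key=cv2.contourArea); P=cast(k[:,0,:],z,c)[:,:2]
    r=cv2.minAreaRect((P*1000).astype(np.float32)); M=cv2.moments(k)
    cen=cast([M['m10']/M['m00'],M['m01']/M['m00']],z,c)[0,:2]*1000
    print(n,[np.round(v,1) for v in r],"moment",cen.round(1),"n",len(k))
pale=((hsv[...,1]<158)&(hsv[...,2]>85)).astype(np.uint8)*255
rim=((hsv[...,0]<=11)&(hsv[...,1]>130)&(hsv[...,2]<150)).astype(np.uint8)*255
rim=cv2.morphologyEx(rim,cv2.MORPH_CLOSE,np.ones((3,3)))
cv2.imwrite("pics/masks2.png",np.vstack([cv2.resize(x[130:310,180:500],None,fx=1.6,fy=1.6,interpolation=0) for x in (pale,rim)]))
for a in [("t3",.014,(225,140,345,205)),("t2",.014,(345,150,435,210))]: rect(rim,*a)
for n,z,roi in [("big",.046,(190,240,228,285)),("slim",.064,(245,235,272,265)),("thick",.064,(340,225,375,262)),("small",.030,(395,245,425,270)),("bridge",.04,(445,235,490,275)),("roof",.022,(290,225,326,262))]: rect(pale,n,z,roi)
for n,p in [("tractor",(522,187)),("moneybox",(146,208))]: print(n,cast(p,.05,c))
```

```text
t3 [array([620.5, 125.7]), array([247.8,  98.5]), np.float64(84.3)] moment [620.6 129. ] n 269
t2 [array([ 589.3, -135.1]), array([ 98.1, 170.1]), np.float64(4.9)] moment [ 588.6 -132.4] n 209
big [array([392.5, 302.1]), array([45.5, 46.7]), np.float64(18.9)] moment [392.3 302.2] n 69
slim [array([423.9, 183.9]), array([28.2, 25.8]), np.float64(88.8)] moment [424.1 183.9] n 34
thick [array([431.2, -49.5]), array([49.3, 52.5]), np.float64(25.2)] moment [430.8 -49.9] n 63
small [array([ 396.9, -170.8]), array([30.6, 34.4]), np.float64(30.1)] moment [ 396.7 -170.6] n 43
bridge [array([ 404.4, -305. ]), array([64.3, 40.4]), np.float64(50.6)] moment [ 404.6 -305.9] n 71
roof [array([440.5,  64.3]), array([50.1, 49. ]), np.float64(62.5)] moment [438.5  65.7] n 80
tractor [[ 0.56011344 -0.45001877  0.05      ]]
moneybox [[0.5278124  0.45143886 0.05      ]]
```

View pics/masks2.png

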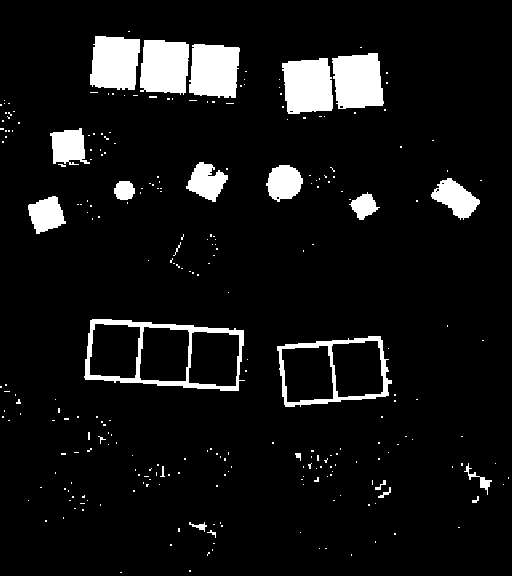

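```bash
cat >> h.py <<'E'
def Rt(psi):
    a=np.array([0,0,-1.]); y=np.array([np.cos(psi),np.sin(psi),0]); return np.c_[a,y,np.cross(a,y)]
def cur(bot):
    s=bot.observe(); return s,np.array(s['position']),R.from_euler('xyz',s['tool_rot']).as_matrix()
def psi_of(M): return np.degrees(np.arctan2(M[1,1],M[0,1]))
def go(bot,p,psi_deg):
    s,p0,M=cur(bot)
    # choose psi mod 180 nearest to current
    d=(psi_deg-psi_of(M)+90)%180-90
    for dd in (d, d-180 if d>0 else d+180):
        T=Rt(np.radians(psi_of(M)+dd))
        print("dpsi %.1f shift_cm"%dd,((M.T@(np.array(p)-p0))*100).round(2),"rot",R.from_matrix(M.T@T).as_rotvec().round(3))
def state(bot):
    s,p,M=cur(bot); az=np.degrees(np.arctan2(p[1],p[0]))
    print("t %.2f p"%s['clock'],(p*1000).round(1),"psi %.1f az %.1f"%(psi_of(M),az),"tilt",(M[:,0]).round(3),"q",np.round(s['qpos'],2),"F",np.round(s['force'],1),"w %.4f"%s['grip_width'])
def wcam(bot,eyes,name):
    s,p,M=cur(bot); im=eyes.grab_frame("wrist")[:,:,::-1].copy(); cv2.imwrite(name,im)
    c=eyes.get_calibration("wrist"); T=np.eye(4);T[:3,:3]=M;T[:3,3]=p
    cfw=np.linalg.inv(T@c['hand_eye']); np.savez(name.replace('.png','.npz'),cfw=cfw)
    return im,c,cfw
E
python3 - <<'E'
from workcell import bot
from h import *
state(bot); go(bot,[.404,-.305,.2],141-0)
E
```

```text
t 0.10 p [ 149.6 -606.5  227.4] psi -76.1 az -76.1 tilt [-0.     0.001 -1.   ] q [ 1.26  0.52 -0.04  1.6   0.02  1.02 -0.11] F [ 0.6 -0.  -0.1] w 0.0856
dpsi 37.1 shift_cm [  2.76 -23.18 -31.92] rot [-0.648 -0.     0.001]
dpsi -142.9 shift_cm [  2.76 -23.18 -31.92] rot [2.493e+00 1.000e-03 0.000e+00]
```

Call:
step_arm --targets '[[[2.8,-23.2,-31.9,-0.648,0,0,1],[2.8,-23.2,-31.9,-0.648,0,0,1],[2.8,-23.2,-31.9,-0.648,0,0,1],[2.8,-23.2,-31.9,-0.648,0,0,1],[2.8,-23.2,-31.9,-0.648,0,0,1],[2.8,-23.2,-31.9,-0.648,0,0,1],[2.8,-23.2,-31.9,-0.648,0,0,1],[2.8,-23.2,-31.9,-0.648,0,0,1],[2.8,-23.2,-31.9,-0.648,0,0,1],[2.8,-23.2,-31.9,-0.648,0,0,1]]]' --grip_force 50

```text
clock: 1.1
position: [0.4041, -0.3041, 0.1994]
tool_rot: [-1.872, 1.569, 2.162]
force: [-1.2, -0.7, 0.0]
grip_width: 0.0853
```

Run:
```python
from workcell import bot,eyes
from h import *
state(bot); wcam(bot,eyes,"pics/w1.png")
```

```text
t 1.10 p [ 404.1 -304.1  199.4] psi -38.9 az -37.0 tilt [-0.001  0.001 -1.   ] q [ 0.76  0.38 -0.3   1.93  0.14  0.85 -0.29] F [-1.2 -0.7  0. ] w 0.0853
```

View pics/w1.png

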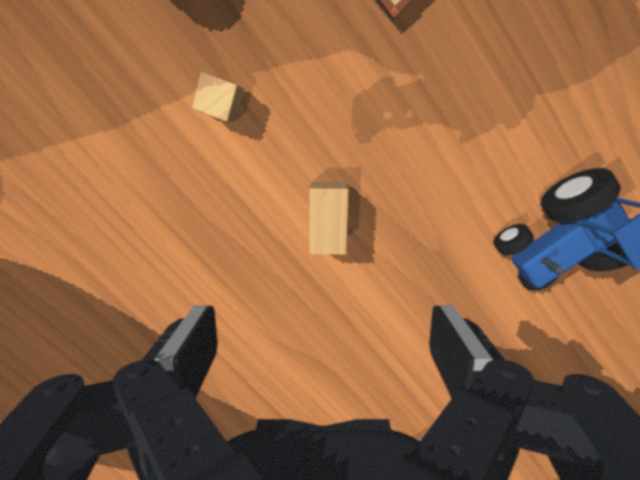

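The wrist view shows the bridge top at about (310-349, 187-254), nearly aligned with the jaws (horizontal). The small cube is at (215,97) and the tractor is on the right.

```bash
cat >> h.py <<'E'
def find(im,c,cfw,z,near,smax=150,vmin=120,rad=45,name=None):
    hsv=cv2.cvtColor(im,cv2.COLOR_BGR2HSV)
    m=((hsv[...,1]<smax)&(hsv[...,2]>vmin)&(hsv[...,0]>9)&(hsv[...,0]<32)).astype(np.uint8)*255
    m=cv2.morphologyEx(m,cv2.MORPH_OPEN,np.ones((3,3)))
    q=proj([near[0],near[1],z],c,cfw)[0]
    if name: cv2.imwrite(name,m)
    cs,_=cv2.findContours(m,cv2.RETR_EXTERNAL,cv2.CHAIN_APPROX_NONE)
    for k in cs:
        if cv2.contourArea(k)<150: continue
        x,y,w,h=cv2.boundingRect(k)
        if not(x-15<q[0]<x+w+15 and y-15<q[1]<y+h+15): continue
        P=cast(k[:,0,:],z,c,cfw)[:,:2]*1000
        r=cv2.minAreaRect(P.astype(np.float32)); M=cv2.moments(k)
        cen=cast([M['m10']/M['m00'],M['m01']/M['m00']],z,c,cfw)[0,:2]*1000
        print("bbox",(x,y,w,h),"rect",[np.round(v,1) for v in r],"mom",cen.round(1))
E
python3 - <<'E'
from workcell import bot,eyes
from h import *
im=cv2.imread("pics/w1.png");cfw=np.load("pics/w1.npz")['cfw'];c=eyes.get_calibration("wrist")
hsv=cv2.cvtColor(im,cv2.COLOR_BGR2HSV)
print(hsv[220,325],hsv[220,347],hsv[220,400],hsv[185,330],hsv[220,345])
for sm in(130,150): find(im,c,cfw,.04,(.404,-.305),sm,name="pics/m.png")
find(im,c,cfw,.03,(.396,-.17),150)
E
```

```text
[ 18 110 227] [ 14 124 152] [ 13 149 194] [ 15 112 144] [ 16 114 217]
bbox (309, 182, 40, 73) rect [array([ 407.2, -305.9]), array([63.2, 32.9]), np.float64(51.1)] mom [ 408.  -304.8]
bbox (307, 173, 70, 91) rect [array([ 415.7, -313.4]), array([79.1, 59.4]), np.float64(50.4)] mom [ 409.7 -311. ]
bbox (190, 66, 48, 57) rect [array([ 399.6, -169. ]), array([40.1, 32.1]), np.float64(30.6)] mom [ 397.8 -170.3]
```

Run:
```python
from workcell import bot,eyes
from h import *
cfw=np.load("pics/w1.npz")['cfw'];c=eyes.get_calibration("wrist")
C=cast([[310,187],[349,187],[348,254],[309.5,254],[329,220.5]],.04,c,cfw)*1000
print(C.round(1), np.linalg.norm(C[0]-C[3]),np.linalg.norm(C[0]-C[1]))
p=C[4]/1000
go(bot,[p[0],p[1],.036],-39)
```

```text
[[ 412.3 -274.8   40. ]
 [ 437.6 -295.2   40. ]
 [ 400.8 -341.4   40. ]
 [ 374.4 -320.1   40. ]
 [ 406.7 -307.2   40. ]] 59.10427461851396 32.48640371751835
dpsi 0.0 shift_cm [16.34  0.41 -0.05] rot [-0.    -0.     0.001]
dpsi -180.0 shift_cm [16.34  0.41 -0.05] rot [3.141e+00 2.000e-03 0.000e+00]
```

Call:
step_arm --targets '[[[5,0.4,0,0,0,0,1],[10,0.4,0,0,0,0,1],[14,0.4,0,0,0,0,1],[16.3,0.4,0,0,0,0,1],[16.3,0.4,0,0,0,0,1],[16.3,0.4,0,0,0,0,0],[16.3,0.4,0,0,0,0,0],[16.3,0.4,0,0,0,0,0],[16.3,0.4,0,0,0,0,0],[16.3,0.4,0,0,0,0,0]]]' --grip_force 50

```text
clock: 2.15
position: [0.4065, -0.3078, 0.0371]
tool_rot: [-2.174, 1.571, 1.858]
force: [-0.0, 0.1, -0.2]
grip_width: 0.0125
```

Run:
```python
from workcell import bot,eyes
from h import *
state(bot); 
psi=np.radians(-5.7); print("t3 x dir",np.cos(psi))
go(bot,[.6206,.129,.15],84.3)
```

```text
t 2.15 p [ 406.5 -307.8   37.1] psi -39.0 az -37.1 tilt [-0.  0. -1.] q [ 0.69  0.65 -0.21  2.02  0.27  0.5  -0.4 ] F [-0.   0.1 -0.2] w 0.0125
t3 x dir 0.9950555699612263
dpsi -56.7 shift_cm [-11.28 -10.87 -47.41] rot [ 0.989 -0.     0.   ]
dpsi 123.3 shift_cm [-11.28 -10.87 -47.41] rot [-2.152 -0.    -0.   ]
```

The width reads 12.5 mm where I expected 32, so I'll look.

Run:
```python
from workcell import bot,eyes
from h import *
wcam(bot,eyes,"pics/w2.png"); im=eyes.grab_frame("scene")[:,:,::-1]; cv2.imwrite("pics/s2.png",cv2.resize(im[220:380,80:300],None,fx=3,fy=3))
state(bot)
```

```text
t 2.25 p [ 408.7 -309.3   37.9] psi -39.0 az -37.1 tilt [ 0.004 -0.002 -1.   ] q [ 0.69  0.65 -0.21  2.02  0.27  0.5  -0.4 ] F [ 4.6 -5.8 12. ] w 0.0004
```

View pics/w2.png

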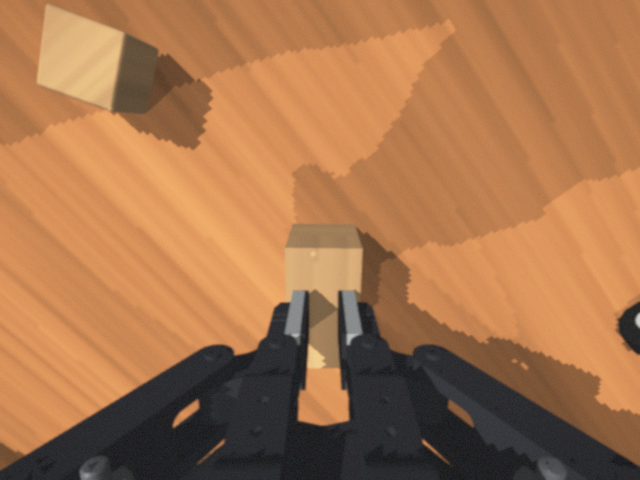

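View pics/s2.png

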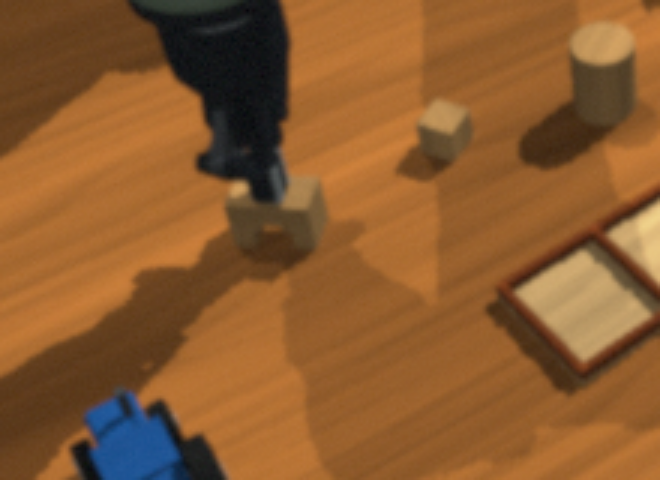

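The picture shows the fingers over the bridge's top face (tips near (298,290) and (348,290)). They pressed down on it lightly as they shut (12 N). So the fingertips sit farther back than stated. I'll lift and measure the tips from the image.

Call:
step_arm --targets '[[[-2,0,0,0,0,0,0],[-4,0,0,0,0,0,0],[-4,0,0,0,0,0,0]]]'

```text
clock: 2.55
position: [0.4095, -0.3099, 0.0801]
tool_rot: [1.694, 1.563, -0.558]
force: [0.5, 0.1, -0.5]
grip_width: 0.0
```

Run:
```python
from workcell import bot,eyes
from h import *
state(bot);wcam(bot,eyes,"pics/w3.png"); im=eyes.grab_frame("scene")[:,:,::-1]; cv2.imwrite("pics/s3.png",cv2.resize(im[220:340,80:260],None,fx=4,fy=4,interpolation=cv2.INTER_CUBIC))
c=eyes.get_calibration("scene"); s,p,M=cur(bot)
for d in (-.01,0,.003,.022): print(d,proj(p+M[:,0]*d,c).round(1))
```

```text
t 2.55 p [ 409.5 -309.9   80.1] psi -39.0 az -37.1 tilt [ 0.007 -0.004 -1.   ] q [ 0.72  0.57 -0.24  2.01  0.24  0.58 -0.37] F [ 0.5  0.1 -0.5] w 0.0000
-0.01 [[165.4 268.4]]
0 [[166.4 271.9]]
0.003 [[166.7 272.9]]
0.022 [[168.6 279.4]]
```

View pics/w3.png

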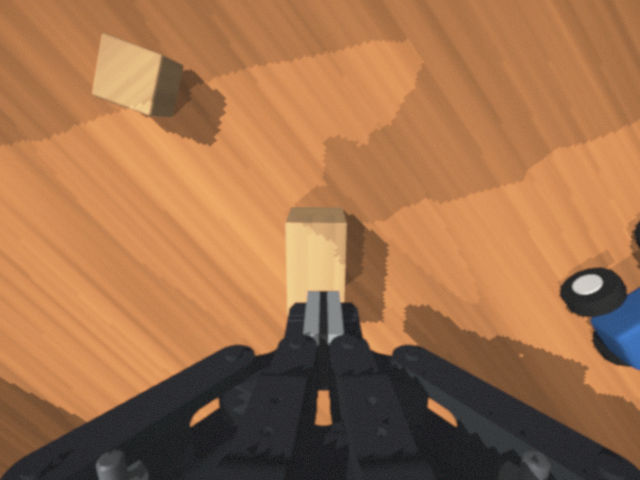

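View pics/s3.png

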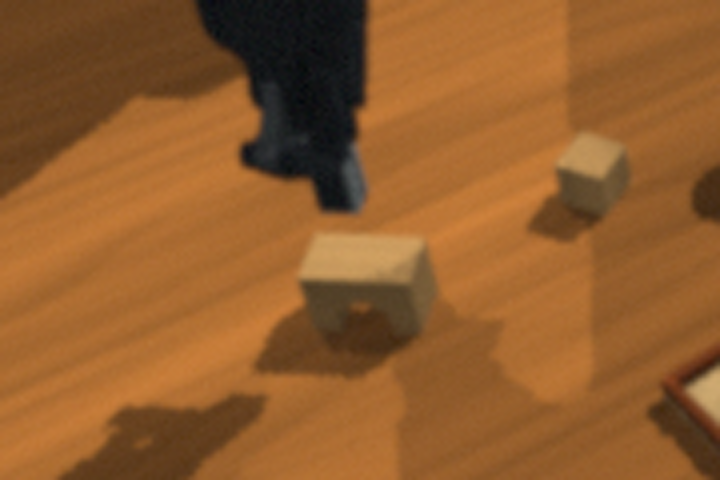

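The scene view shows the shut tips at (165,272), which projects to about TCP +0-3 mm rather than +22. With the 12 N contact on the 40 mm block top, I take the tips as about level with the TCP when shut and about 15 mm behind it when open. I'll relocate the bridge and grasp lower.

Run:
```python
from workcell import bot,eyes
from h import *
cfw=np.load("pics/w3.npz")['cfw'];c=eyes.get_calibration("wrist")
C=cast([[286,222],[347,222],[286,300],[346,300]],.04,c,cfw)[:,:2]*1000
print(C.round(1))
m=(C[0]+C[1])/2; d=((C[2]-C[0])+(C[3]-C[1]));d/=np.linalg.norm(d); cen=m+29*d; print(cen,np.degrees(np.arctan2(d[1],d[0])))
ps=np.degrees(np.arctan2(d[1],d[0]))+90
go(bot,[cen[0]/1000,cen[1]/1000,.012],ps)
```

```text
[[ 412.  -275.4]
 [ 436.6 -295.5]
 [ 382.7 -309.3]
 [ 408.6 -330.5]]
[ 405.77923045 -307.75014236] -129.67766583914758
dpsi -0.6 shift_cm [ 6.61 -0.36  0.06] rot [ 0.011 -0.001 -0.006]
dpsi 179.4 shift_cm [ 6.61 -0.36  0.06] rot [-3.13e+00  9.00e-03 -1.00e-03]
```

Call:
step_arm --targets '[[[0,-0.36,0.06,0.01,0,-0.006,1],[0,-0.36,0.06,0.01,0,-0.006,1],[0,-0.36,0.06,0.01,0,-0.006,1],[0,-0.36,0.06,0.01,0,-0.006,1],[0,-0.36,0.06,0.01,0,-0.006,1],[2,-0.36,0.06,0.01,0,-0.006,1],[4,-0.36,0.06,0.01,0,-0.006,1],[6,-0.36,0.06,0.01,0,-0.006,1],[6.6,-0.36,0.06,0.01,0,-0.006,1],[6.6,-0.36,0.06,0.01,0,-0.006,1]]]'

```text
clock: 3.65
position: [0.4055, -0.3074, 0.0117]
tool_rot: [-1.957, 1.569, 2.064]
force: [-0.5, 0.1, 0.1]
grip_width: 0.0854
```

Call:
step_arm --targets '[[[0,0,0,0,0,0,0],[0,0,0,0,0,0,0],[0,0,0,0,0,0,0],[0,0,0,0,0,0,0],[0,0,0,0,0,0,0],[0,0,0,0,0,0,0]]]' --grip_force 50

```text
clock: 4.25
position: [0.4057, -0.3076, 0.0123]
tool_rot: [-2.108, 1.57, 1.913]
force: [-2.8, 1.6, 11.4]
grip_width: 0.0314
```

Run:
```python
from workcell import bot,eyes
from h import *
state(bot);wcam(bot,eyes,"pics/w4.png"); im=eyes.grab_frame("scene")[:,:,::-1]; cv2.imwrite("pics/s4.png",cv2.resize(im[220:340,80:260],None,fx=4,fy=4,interpolation=cv2.INTER_CUBIC))
```

```text
t 4.25 p [ 405.7 -307.6   12.3] psi -39.6 az -37.2 tilt [-0.     0.001 -1.   ] q [ 0.68  0.69 -0.19  2.03  0.29  0.44 -0.42] F [-2.8  1.6 11.4] w 0.0314
```

View pics/w4.png

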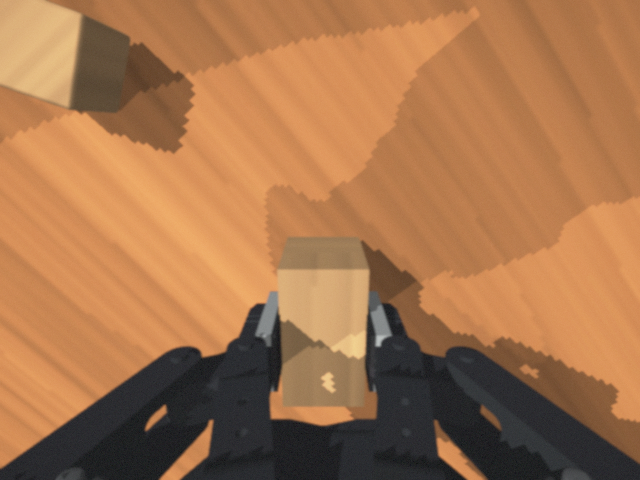

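View pics/s4.png

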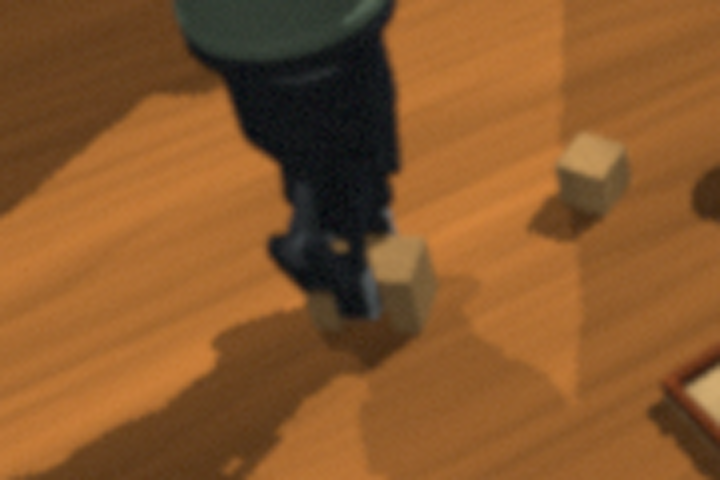

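Run:
```python
from workcell import bot,eyes
from h import *
c=eyes.get_calibration("scene"); s,p,M=cur(bot)
for o in (.016,.03):
  for d in (-.005,0,.005,.01): print(o,"z",round(p[2]-d,4),proj(p+M[:,1]*o+M[:,0]*d,c).round(1), proj(p+M[:,1]*o+M[:,0]*d-M[:,2]*.011,c).round(1),proj(p+M[:,1]*o+M[:,0]*d+M[:,2]*.011,c).round(1))
go(bot,[.6206,.129,.15],84.3)
```

```text
0.016 z 0.0173 [[170.4 296.6]] [[175.6 296.8]] [[165.2 296.4]]
0.016 z 0.0123 [[170.9 298.2]] [[176.1 298.4]] [[165.7 298. ]]
0.016 z 0.0073 [[171.4 299.8]] [[176.5 300. ]] [[166.2 299.6]]
0.016 z 0.0023 [[171.8 301.4]] [[177.  301.6]] [[166.7 301.1]]
0.03 z 0.0173 [[168.5 301.8]] [[173.8 302. ]] [[163.2 301.5]]
0.03 z 0.0123 [[169.  303.3]] [[174.2 303.6]] [[163.7 303.1]]
0.03 z 0.0073 [[169.5 304.9]] [[174.7 305.1]] [[164.2 304.7]]
0.03 z 0.0023 [[170.  306.5]] [[175.2 306.7]] [[164.7 306.3]]
dpsi -56.1 shift_cm [-13.73 -11.28 -47.35] rot [ 0.979 -0.     0.001]
dpsi 123.9 shift_cm [-13.73 -11.28 -47.35] rot [-2.162e+00 -1.000e-03 -0.000e+00]
```

Call:
step_arm --targets '[[[-5,0,0,0,0,0,0],[-10,0,0,0,0,0,0],[-13.7,-1.5,-5,-0.3,0,0,0],[-13.7,-2.5,-10,-0.5,0,0,0],[-13.7,-3.5,-14,-0.65,0,0,0],[-13.7,-4.5,-18,-0.8,0,0,0],[-13.7,-5.5,-22,-0.95,0,0,0],[-13.7,-6.5,-26,-1.1,0,0,0],[-13.7,-7.5,-30,-1.25,0,0,0],[-13.7,-8.5,-34,-1.4,0,0,0]]]'

```text
clock: 5.35
position: [0.5575, 0.0098, 0.15]
tool_rot: [2.364, 1.57, 1.308]
force: [0.4, -0.5, -0.6]
grip_width: 0.031
```

Run:
```python
from workcell import bot,eyes
from h import *
state(bot);go(bot,[.6206,.129,.15],84.3)
```

```text
t 5.35 p [557.5   9.8 150. ] psi 29.5 az 1.0 tilt [ 0.     0.001 -1.   ] q [ 0.32  0.58 -0.62  1.83  0.42  0.87  0.01] F [ 0.4 -0.5 -0.6] w 0.0310
dpsi 54.8 shift_cm [ 1.000e-02  1.136e+01 -7.270e+00] rot [-0.957 -0.    -0.001]
dpsi -125.2 shift_cm [ 1.000e-02  1.136e+01 -7.270e+00] rot [ 2.185e+00 -1.000e-03  0.000e+00]
```

Call:
step_arm --targets '[[[0,11.4,-7.3,-0.957,0,0,0],[0,11.4,-7.3,-0.957,0,0,0],[0,11.4,-7.3,-0.957,0,0,0],[0,11.4,-7.3,-0.957,0,0,0],[0,11.4,-7.3,-0.957,0,0,0],[0,11.4,-7.3,-0.957,0,0,0],[0,11.4,-7.3,-0.957,0,0,0],[0,11.4,-7.3,-0.957,0,0,0]]]'

```text
clock: 6.15
position: [0.6207, 0.1291, 0.15]
tool_rot: [1.817, 1.57, 1.719]
force: [-0.8, 0.1, -0.1]
grip_width: 0.031
```

Run:
```python
from workcell import bot,eyes
from h import *
state(bot);wcam(bot,eyes,"pics/w5.png")
```

```text
t 6.15 p [620.7 129.1 150. ] psi 84.4 az 11.8 tilt [-0.     0.001 -1.   ] q [ 0.22  0.75 -0.82  1.62  0.61  1.05  0.69] F [-0.8  0.1 -0.1] w 0.0310
```

View pics/w5.png

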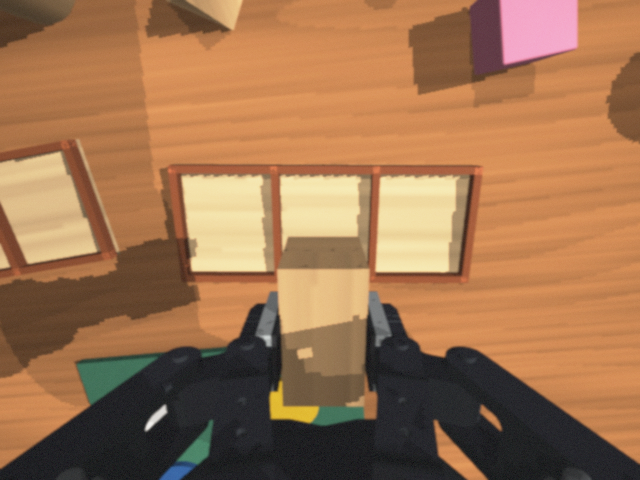

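The wrist view shows the three-tray upright in frame, with outer corners near (169,166), (481,167), (469,281) and (185,282). The bridge is held at centre.

Run:
```python
from workcell import bot,eyes
from h import *
im=cv2.imread("pics/w5.png");cfw=np.load("pics/w5.npz")['cfw'];c=eyes.get_calibration("wrist")
cv2.imwrite("pics/w5c.png",cv2.resize(im[150:300,150:500],None,fx=2.25,fy=2.25,interpolation=cv2.INTER_CUBIC))
hsv=cv2.cvtColor(im,cv2.COLOR_BGR2HSV)
m=((hsv[...,0]<=9)&(hsv[...,1]>120)&(hsv[...,2]<200)).astype(np.uint8)*255
mm=np.zeros_like(m);mm[155:290,155:495]=m[155:290,155:495]; 
cs,_=cv2.findContours(mm,cv2.RETR_EXTERNAL,cv2.CHAIN_APPROX_NONE); k=max(cs,key=len)
P=cast(k[:,0],.014,c,cfw)[:,:2]*1000; print(cv2.boundingRect(k),cv2.minAreaRect(P.astype(np.float32)))
C=cast([[169,166],[481,167],[469,281],[185,282]],.014,c,cfw)[:,:2]*1000
print(C.round(1),C.mean(0)); 
for a,b in((0,1),(3,2),(0,3),(1,2)): d=C[b]-C[a]; print(np.linalg.norm(d),np.degrees(np.arctan2(d[1],d[0])))
# held block centre
b=cast([[278,268],[369,268],[365,404],[284,404]],.15-.0123+.04,c,cfw)[:,:2]*1000; print("blk",b.round(1),b.mean(0))
```

```text
(292, 166, 153, 88) ((584.0413818359375, 172.60693359375), (94.10385131835938, 84.43781280517578), 37.165348052978516)
[[561.2  18.6]
 [585.1 253.4]
 [678.3 246.2]
 [656.   10.8]] [620.13578562 132.2676183 ]
236.02053171499077 84.19495943034374
236.4596959346534 84.56921049373413
95.0988483820079 -4.714010098494263
93.56401900307306 -4.430205970512258
blk [[589.2 117.1]
 [592.3 148.2]
 [648.8 143.2]
 [645.7 111.8]] [619.02103518 130.05425613]
```

View pics/w5c.png

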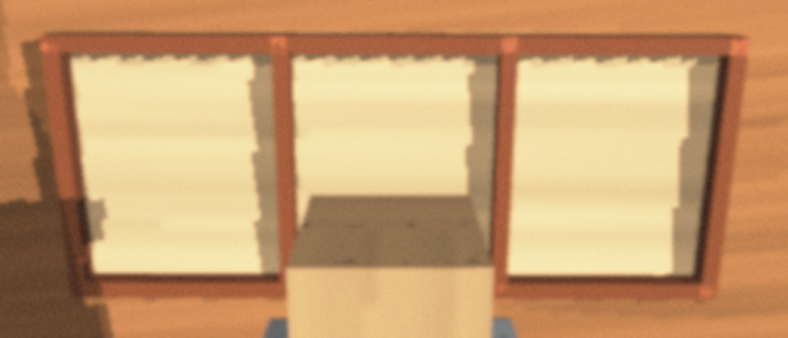

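Tray centre ≈ (620,131), yaw ≈ -5.6°. Lowering the bridge now.

Call:
step_arm --targets '[[[4,0.1,0,0,0,0,0],[8,0.1,0,0,0,0,0],[11,0.1,0,0,0,0,0],[12.5,0.1,0,0,0,0,0],[13.1,0.1,0,0,0,0,0],[13.35,0.1,0,0,0,0,0],[13.35,0.1,0,0,0,0,0],[13.35,0.1,0,0,0,0,0]]]'

```text
clock: 7.0
position: [0.6214, 0.1304, 0.0178]
tool_rot: [0.622, 1.569, 0.521]
force: [-0.4, -0.4, 0.5]
grip_width: 0.0311
```

Call:
step_arm --targets '[[[0,0,0,0,0,0,0.5],[0,0,0,0,0,0,0.5],[0,0,0,0,0,0,0.5],[-2,0,0,0,0,0,0.5],[-5,0,0,0,0,0,0.5],[-9,0,0,0,0,0,1],[-14,0,0,0,0,0,1],[-16,0,0,0,0,0,1],[-16,0,0,0,0,0,1]]]'

```text
clock: 7.9
position: [0.6224, 0.131, 0.1827]
tool_rot: [0.388, 1.563, 0.287]
force: [-0.3, 0.4, -0.6]
grip_width: 0.0857
```

Run:
```python
from workcell import bot,eyes
from h import *
state(bot);wcam(bot,eyes,"pics/w6.png")
go(bot,[.431,-.0497,.20],-49.5-20)
```

```text
t 7.90 p [622.4 131.  182.7] psi 84.2 az 11.9 tilt [ 0.007  0.002 -1.   ] q [ 0.23  0.71 -0.84  1.59  0.58  1.1   0.71] F [-0.3  0.4 -0.6] w 0.0857
dpsi 26.3 shift_cm [ -2.07 -19.86 -17.14] rot [-0.459  0.005 -0.001]
dpsi -153.7 shift_cm [ -2.07 -19.86 -17.14] rot [ 2.682e+00 -1.000e-03 -7.000e-03]
```

View pics/w6.png

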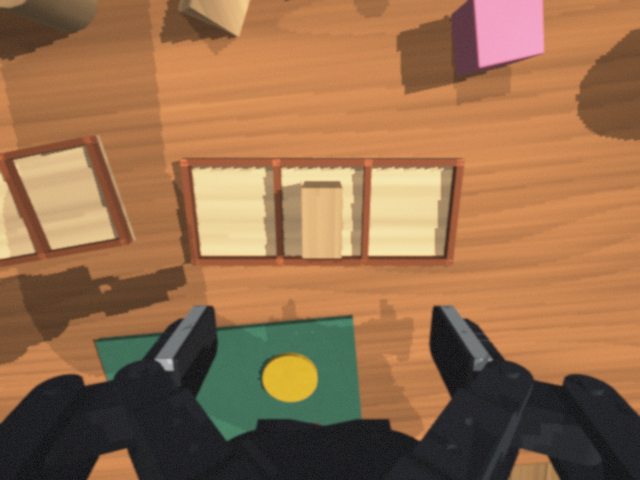

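The bridge stands in the middle compartment (px 322,220), flat and clear of the rims. Next is the thick pillar.

Run:
```python
from workcell import bot,eyes
from h import *
go(bot,[.431,-.0497,.20],0)
```

```text
dpsi -84.2 shift_cm [ -2.07 -19.86 -17.14] rot [ 1.469  0.002 -0.005]
dpsi 95.8 shift_cm [ -2.07 -19.86 -17.14] rot [-1.672  0.005  0.002]
```

Call:
step_arm --targets '[[[-2,-19.9,-17.1,1.469,0.002,-0.005,1],[-2,-19.9,-17.1,1.469,0.002,-0.005,1],[-2,-19.9,-17.1,1.469,0.002,-0.005,1],[-2,-19.9,-17.1,1.469,0.002,-0.005,1],[-2,-19.9,-17.1,1.469,0.002,-0.005,1],[-2,-19.9,-17.1,1.469,0.002,-0.005,1],[-2,-19.9,-17.1,1.469,0.002,-0.005,1],[-2,-19.9,-17.1,1.469,0.002,-0.005,1],[-2,-19.9,-17.1,1.469,0.002,-0.005,1],[-2,-19.9,-17.1,1.469,0.002,-0.005,1]]]'

```text
clock: 8.95
position: [0.4308, -0.0502, 0.1991]
tool_rot: [-1.218, 1.57, -2.794]
force: [-0.6, -0.1, 0.2]
grip_width: 0.0857
```

Run:
```python
from workcell import bot,eyes
from h import *
state(bot);im,c,cfw=wcam(bot,eyes,"pics/w7.png")
find(im,c,cfw,.064,(.431,-.05),130,150,name="pics/m7.png")
```

```text
t 8.95 p [430.8 -50.2 199.1] psi -0.3 az -6.6 tilt [-0.001 -0.    -1.   ] q [ 0.49  0.31 -0.62  2.09  0.24  0.82 -0.28] F [-0.6 -0.1  0.2] w 0.0857
bbox (294, 184, 62, 71) rect [array([429.3, -45.3]), array([48.7, 55.8]), np.float64(27.7)] mom [430.6 -44.6]
```

View pics/w7.png

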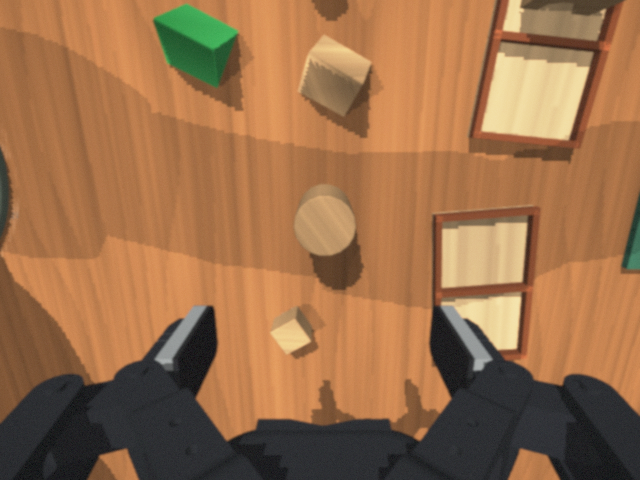

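The pillar's top disc is centred near (325,224) with a radius of about 30 px.

Run:
```python
from workcell import bot,eyes
from h import *
cfw=np.load("pics/w7.npz")['cfw'];c=eyes.get_calibration("wrist")
C=cast([[325.5,224.5],[295,224.5],[356,224.5]],.064,c,cfw); print(C.round(4))
go(bot,[C[0,0],C[0,1],.032],0)
```

```text
[[ 0.4319 -0.0476  0.064 ]
 [ 0.4078 -0.0474  0.064 ]
 [ 0.4561 -0.0477  0.064 ]]
dpsi 0.7 shift_cm [16.72  0.12 -0.26] rot [-0.012  0.     0.001]
dpsi -179.3 shift_cm [16.72  0.12 -0.26] rot [ 3.129e+00  1.000e-03 -1.000e-03]
```

Call:
step_arm --targets '[[[5,0.1,-0.2,-0.01,0,0,1],[9,0.1,-0.2,-0.01,0,0,1],[13,0.1,-0.2,-0.01,0,0,1],[16.7,0.1,-0.2,-0.01,0,0,1],[16.7,0.1,-0.2,-0.01,0,0,1],[16.7,0.1,-0.2,-0.01,0,0,0],[16.7,0.1,-0.2,-0.01,0,0,0],[16.7,0.1,-0.2,-0.01,0,0,0],[16.7,0.1,-0.2,-0.01,0,0,0],[16.7,0.1,-0.2,-0.01,0,0,0]]]' --grip_force 50

```text
clock: 10.0
position: [0.4328, -0.0485, 0.0341]
tool_rot: [1.175, 1.568, -0.398]
force: [-3.1, 2.2, 16.8]
grip_width: 0.0488
```

Run:
```python
from workcell import bot,eyes
from h import *
state(bot);wcam(bot,eyes,"pics/w8.png")
go(bot,[.6124,.0534,.18],-5.6)
```

```text
t 10.00 p [432.8 -48.5  34.1] psi -0.2 az -6.4 tilt [ 0.002 -0.001 -1.   ] q [ 0.29  0.6  -0.4   2.21  0.57  0.43 -0.58] F [-3.1  2.2 16.8] w 0.0488
dpsi -5.5 shift_cm [-14.56  17.97 -10.22] rot [ 0.095  0.001 -0.002]
dpsi 174.5 shift_cm [-14.56  17.97 -10.22] rot [-3.046e+00  3.000e-03  1.000e-03]
```

View pics/w8.png

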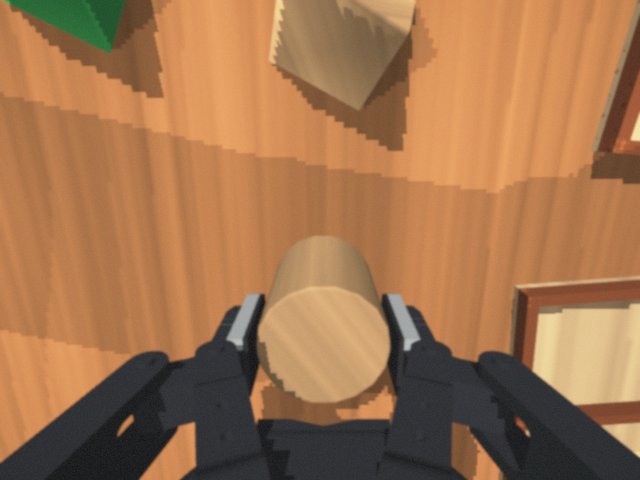

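The thick pillar is held at 49 mm width. Now I'll lift it and carry it to the -y end compartment.

Call:
step_arm --targets '[[[-5,0,0,0,0,0,0],[-10,0,0,0,0,0,0],[-14.5,3,-2,0.03,0,0,0],[-14.5,7,-4,0.06,0,0,0],[-14.5,11,-6,0.095,0,0,0],[-14.5,15,-8.5,0.095,0,0,0],[-14.5,18,-10.2,0.095,0,0,0],[-14.5,18,-10.2,0.095,0,0,0],[-14.5,18,-10.2,0.095,0,0,0]]]'

```text
clock: 10.95
position: [0.6127, 0.0534, 0.1804]
tool_rot: [1.496, 1.568, -0.172]
force: [-0.2, -0.1, -1.0]
grip_width: 0.0486
```

Run:
```python
from workcell import bot,eyes
from h import *
state(bot);wcam(bot,eyes,"pics/w9.png")
```

```text
t 10.95 p [612.7  53.4 180.4] psi -5.5 az 5.0 tilt [ 0.003 -0.    -1.   ] q [ 0.19  0.61 -0.55  1.66  0.37  0.98 -0.59] F [-0.2 -0.1 -1. ] w 0.0486
```

View pics/w9.png

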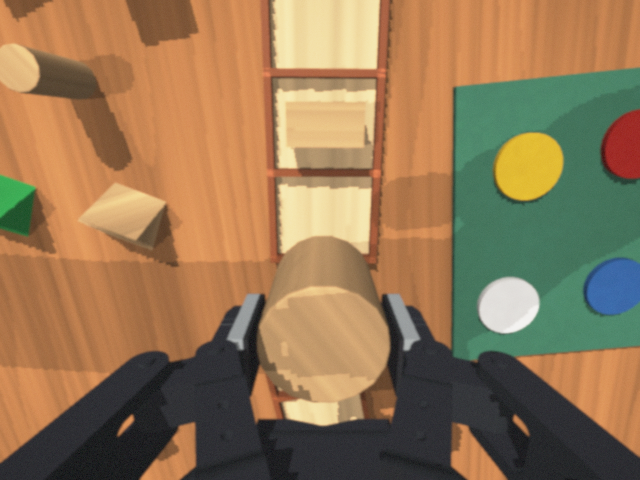

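Run:
```python
from workcell import bot,eyes
from h import *
cfw=np.load("pics/w9.npz")['cfw'];c=eyes.get_calibration("wrist")
C=cast([[271,174],[379,173],[275,260],[377,260]],.014,c,cfw); print(C.round(4),C.mean(0))
# top disc centre held ; top at z = .18-.034+.064
D=cast([[324,336]],.1804-.034+.064,c,cfw); print(D)
go(bot,[.6124,.0534,.0385],-5.6)
```

```text
[[0.5724 0.0959 0.014 ]
 [0.6631 0.0879 0.014 ]
 [0.5653 0.019  0.014 ]
 [0.6573 0.01   0.014 ]] [0.61452062 0.05320187 0.014     ]
[[0.61267503 0.05804778 0.2104    ]]
dpsi -0.0 shift_cm [14.18 -0.03 -0.08] rot [ 0.     0.001 -0.003]
dpsi 180.0 shift_cm [14.18 -0.03 -0.08] rot [-3.141e+00  4.000e-03  1.000e-03]
```

Call:
step_arm --targets '[[[4,0.1,0.2,0,0,0,0],[8,0.1,0.2,0,0,0,0],[11.5,0.1,0.2,0,0,-0.003,0],[13.2,0.1,0.2,0,0,-0.003,0],[13.9,0.1,0.2,0,0,-0.003,0],[14.2,0.1,0.2,0,0,-0.003,0],[14.2,0.1,0.2,0,0,-0.003,0],[14.2,0.1,0.2,0,0,-0.003,0]]]'

```text
clock: 11.8
position: [0.6142, 0.0505, 0.0397]
tool_rot: [1.272, 1.569, -0.396]
force: [-0.0, -0.1, -1.0]
grip_width: 0.049
```

Call:
step_arm --targets '[[[0,0,0,0,0,0,0.8],[0,0,0,0,0,0,0.8],[0,0,0,0,0,0,0.8],[-2,0,0,0,0,0,0.9],[-5,0,0,0,0,0,1],[-9,0,0,0,0,0,1],[-13,0,0,0,0,0,1],[-16,0,0,0,0,0,1],[-16,0,0,0,0,0,1]]]'

```text
clock: 12.7
position: [0.6156, 0.0511, 0.204]
tool_rot: [1.659, 1.563, -0.01]
force: [0.2, 0.5, -0.6]
grip_width: 0.0855
```

Run:
```python
from workcell import bot,eyes
from h import *
state(bot);wcam(bot,eyes,"pics/w10.png")
go(bot,[.424,.184,.20],10)
```

```text
t 12.70 p [615.6  51.1 204. ] psi -5.6 az 4.7 tilt [ 0.007 -0.    -1.   ] q [ 0.2   0.58 -0.57  1.63  0.36  1.02 -0.57] F [ 0.2  0.5 -0.6] w 0.0855
dpsi 15.6 shift_cm [  0.06 -20.29 -11.4 ] rot [-0.273  0.001 -0.005]
dpsi -164.4 shift_cm [  0.06 -20.29 -11.4 ] rot [ 2.869e+00 -7.000e-03 -1.000e-03]
```

View pics/w10.png

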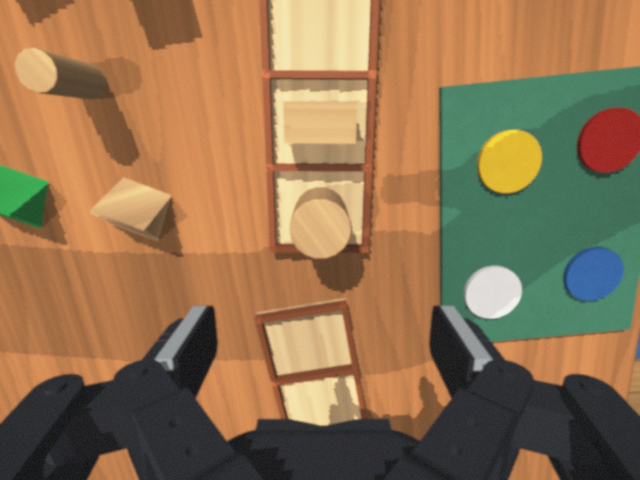

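The thick pillar stands in the near end compartment (px 321,224). Next is the slim pillar at wrist px (38,68).

Call:
step_arm --targets '[[[0,-20.3,-11.4,-0.1,0,-0.005,1],[0,-20.3,-11.4,-0.1,0,-0.005,1],[0,-20.3,-11.4,-0.1,0,-0.005,1],[0,-20.3,-11.4,-0.1,0,-0.005,1],[0,-20.3,-11.4,-0.1,0,-0.005,1],[0,-20.3,-11.4,-0.1,0,-0.005,1],[0,-20.3,-11.4,-0.1,0,-0.005,1]]]'

```text
clock: 13.45
position: [0.4235, 0.184, 0.2002]
tool_rot: [-0.743, 1.57, -2.31]
force: [1.5, -0.2, 0.0]
grip_width: 0.0853
```

Run:
```python
from workcell import bot,eyes
from h import *
state(bot);im,c,cfw=wcam(bot,eyes,"pics/w11.png")
find(im,c,cfw,.064,(.424,.184),120,170,name="pics/m11.png")
```

```text
t 13.45 p [423.5 184.  200.2] psi 0.2 az 23.5 tilt [-0.001 -0.001 -1.   ] q [ 0.01  0.37 -0.68  2.02  0.3   0.86 -0.84] F [ 1.5 -0.2  0. ] w 0.0853
bbox (307, 195, 35, 47) rect [array([423.5, 191.2]), array([27. , 37.3]), np.float64(0.2)] mom [422.9 190.3]
```

View pics/w11.png

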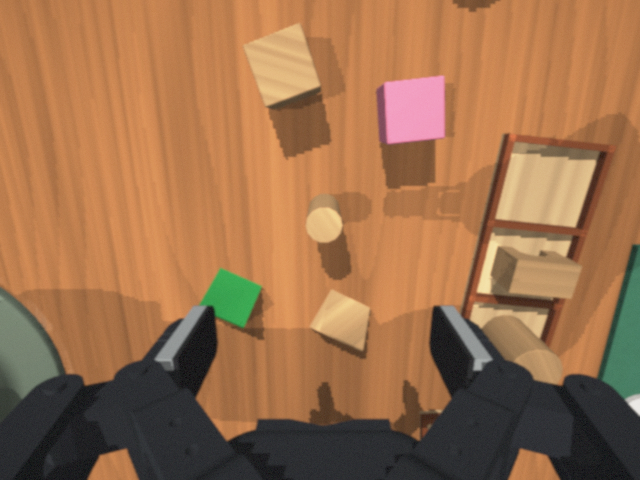

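The slim pillar's top disc is centred near (324,224), with the cube at (283,66) and the pink cube at (412,109).

Run:
```python
from workcell import bot,eyes
from h import *
cfw=np.load("pics/w11.npz")['cfw'];c=eyes.get_calibration("wrist")
C=cast([[324.5,224.3]],.064,c,cfw); print(C.round(4))
go(bot,[C[0,0],C[0,1],.032],0)
B=cast([[245,47],[299,25],[321,87],[267,107]],.046,c,cfw); print("cube",B.round(4),B.mean(0))
```

```text
[[0.4239 0.1864 0.064 ]]
dpsi -0.1 shift_cm [ 1.681e+01 -1.000e-02 -3.000e-01] rot [0.002 0.001 0.001]
dpsi 179.9 shift_cm [ 1.681e+01 -1.000e-02 -3.000e-01] rot [-3.14e+00 -1.00e-03  1.00e-03]
cube [[0.3649 0.3161 0.046 ]
 [0.4048 0.3306 0.046 ]
 [0.4208 0.2891 0.046 ]
 [0.3793 0.2747 0.046 ]] [0.39244556 0.30262946 0.046     ]
```

Call:
step_arm --targets '[[[5,0,-0.2,0,0,0,1],[9,0,-0.2,0,0,0,1],[13,0,-0.2,0,0,0,1],[16.8,0,-0.2,0,0,0,1],[16.8,0,-0.2,0,0,0,1],[16.8,0,-0.2,0,0,0,0],[16.8,0,-0.2,0,0,0,0],[16.8,0,-0.2,0,0,0,0],[16.8,0,-0.2,0,0,0,0],[16.8,0,-0.2,0,0,0,0]]]' --grip_force 45

```text
clock: 14.5
position: [0.4248, 0.1856, 0.0334]
tool_rot: [1.476, 1.569, -0.093]
force: [-0.9, -2.4, 15.3]
grip_width: 0.0288
```

Run:
```python
from workcell import bot,eyes
from h import *
state(bot);wcam(bot,eyes,"pics/w12.png")
go(bot,[.6280,.2085,.18],-5.6)
```

```text
t 14.50 p [424.8 185.6  33.4] psi 0.1 az 23.6 tilt [ 0.001 -0.    -1.   ] q [-0.18  0.64 -0.47  2.13  0.61  0.5  -1.12] F [-0.9 -2.4 15.3] w 0.0288
dpsi -5.7 shift_cm [-14.64  20.34  -2.26] rot [ 0.099  0.    -0.001]
dpsi 174.3 shift_cm [-14.64  20.34  -2.26] rot [-3.042e+00  2.000e-03  0.000e+00]
```

View pics/w12.png

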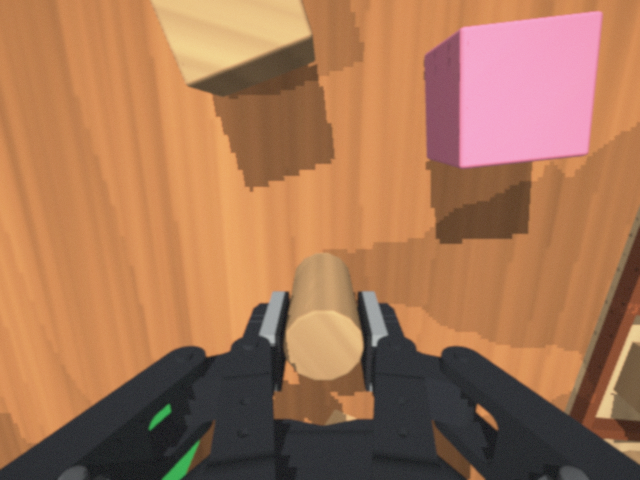

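The slim pillar is held (28.8 mm). Carrying it to the +y end compartment.

Call:
step_arm --targets '[[[-5,0,0,0,0,0,0],[-10,0,0,0,0,0,0],[-14.6,3,-0.3,0.03,0,0,0],[-14.6,7,-0.8,0.06,0,0,0],[-14.6,11,-1.2,0.1,0,0,0],[-14.6,15,-1.7,0.1,0,0,0],[-14.6,18.5,-2.3,0.1,0,0,0],[-14.6,20.3,-2.3,0.1,0,0,0],[-14.6,20.3,-2.3,0.1,0,0,0],[-14.6,20.3,-2.3,0.1,0,0,0]]]'

```text
clock: 15.55
position: [0.6271, 0.2089, 0.1798]
tool_rot: [1.734, 1.57, 0.064]
force: [-0.9, 0.1, -1.2]
grip_width: 0.0289
```

Run:
```python
from workcell import bot,eyes
from h import *
state(bot);wcam(bot,eyes,"pics/w13.png")
go(bot,[.6280,.2085,.0385],-5.6)
```

```text
t 15.55 p [627.1 208.9 179.8] psi -5.7 az 18.4 tilt [ 0.001  0.    -1.   ] q [-0.05  0.68 -0.58  1.52  0.41  1.06 -0.83] F [-0.9  0.1 -1.2] w 0.0289
dpsi 0.0 shift_cm [14.15  0.1   0.03] rot [-0.001 -0.    -0.001]
dpsi -180.0 shift_cm [14.15  0.1   0.03] rot [ 3.141e+00 -2.000e-03  0.000e+00]
```

View pics/w13.png

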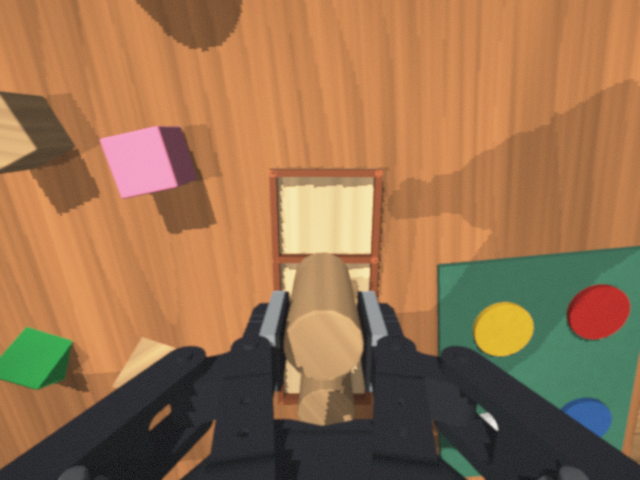

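The compartment frames at px (271-382, 172-260), as for the thick pillar. Lowering.

Call:
step_arm --targets '[[[4,0.2,0.1,0,0,0,0],[8,0.2,0.1,0,0,0,0],[11.5,0.2,0.1,0,0,0,0],[13.2,0.2,0.1,0,0,0,0],[13.9,0.2,0.1,0,0,0,0],[14.2,0.2,0.1,0,0,0,0],[14.2,0.2,0.1,0,0,0,0],[14.2,0.2,0.1,0,0,0,0]]]'

```text
clock: 16.4
position: [0.6296, 0.2079, 0.0394]
tool_rot: [1.832, 1.568, 0.163]
force: [-0.3, 0.0, -0.5]
grip_width: 0.0288
```

Call:
step_arm --targets '[[[0,0,0,0,0,0,0.6],[0,0,0,0,0,0,0.6],[0,0,0,0,0,0,0.6],[-2,0,0,0,0,0,0.7],[-5,0,0,0,0,0,1],[-9,0,0,0,0,0,1],[-13,0,0,0,0,0,1],[-16,0,0,0,0,0,1],[-16,0,0,0,0,0,1]]]'

```text
clock: 17.3
position: [0.6307, 0.2087, 0.204]
tool_rot: [1.955, 1.562, 0.285]
force: [0.7, 0.8, -0.0]
grip_width: 0.0856
```

Run:
```python
from workcell import bot,eyes
from h import *
state(bot);wcam(bot,eyes,"pics/w14.png")
go(bot,[.3925,.3024,.19],19.5)
```

```text
t 17.30 p [630.7 208.7 204. ] psi -5.7 az 18.3 tilt [ 0.009  0.003 -1.   ] q [-0.04  0.66 -0.59  1.5   0.4   1.09 -0.81] F [ 0.7  0.8 -0. ] w 0.0856
dpsi 25.2 shift_cm [  1.02 -24.56  -7.04] rot [-0.439 -0.001 -0.006]
dpsi -154.8 shift_cm [  1.02 -24.56  -7.04] rot [ 2.703e+00 -9.000e-03  1.000e-03]
```

View pics/w14.png

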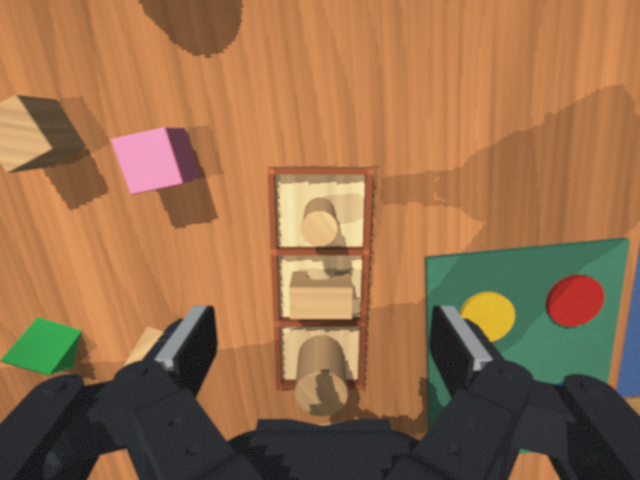

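All three blocks stand in the three-tray: slim at (320,223), bridge at (321,297), thick at (322,385). Next is the large cube.

Call:
step_arm --targets '[[[1,-24.6,-7,-0.44,0,-0.006,1],[1,-24.6,-7,-0.44,0,-0.006,1],[1,-24.6,-7,-0.44,0,-0.006,1],[1,-24.6,-7,-0.44,0,-0.006,1],[1,-24.6,-7,-0.44,0,-0.006,1],[1,-24.6,-7,-0.44,0,-0.006,1],[1,-24.6,-7,-0.44,0,-0.006,1],[1,-24.6,-7,-0.44,0,-0.006,1]]]'

```text
clock: 18.15
position: [0.3929, 0.3016, 0.1898]
tool_rot: [2.74, 1.571, 1.51]
force: [0.1, 1.0, 0.3]
grip_width: 0.0853
```

Run:
```python
from workcell import bot,eyes
from h import *
state(bot);im,c,cfw=wcam(bot,eyes,"pics/w15.png")
find(im,c,cfw,.046,(.3925,.3024),120,175,name="pics/m15.png")
```

```text
t 18.15 p [392.9 301.6 189.8] psi 19.5 az 37.5 tilt [ 0.  0. -1.] q [-0.18  0.46 -0.77  1.95  0.41  0.9  -0.82] F [0.1 1.  0.3] w 0.0853
bbox (296, 187, 55, 61) rect [array([390.2, 307.3]), array([44.1, 49.9]), np.float64(19.5)] mom [390.8 306.5]
```

View pics/w15.png

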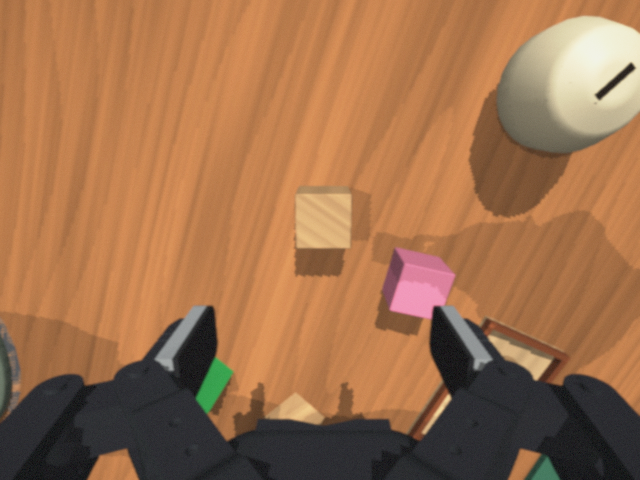

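The cube's top face is at (295-351, 192-248), square to the jaws.

Run:
```python
from workcell import bot,eyes
from h import *
cfw=np.load("pics/w15.npz")['cfw'];c=eyes.get_calibration("wrist")
C=cast([[323.2,220],[295,192],[351,192],[295,248]],.046,c,cfw); print(C.round(4))
go(bot,[C[0,0],C[0,1],.016],19.5)
```

```text
[[0.3911 0.3056 0.046 ]
 [0.3624 0.3197 0.046 ]
 [0.4042 0.3345 0.046 ]
 [0.377  0.2752 0.046 ]]
dpsi 0.0 shift_cm [17.38 -0.05 -0.45] rot [-0.001 -0.    -0.   ]
dpsi -180.0 shift_cm [17.38 -0.05 -0.45] rot [ 3.141e+00 -0.000e+00  1.000e-03]
```

Call:
step_arm --targets '[[[5,0,-0.3,0,0,0,1],[10,0,-0.3,0,0,0,1],[14,0,-0.3,0,0,0,1],[17.4,0,-0.3,0,0,0,1],[17.4,0,-0.3,0,0,0,1],[17.4,0,-0.3,0,0,0,0],[17.4,0,-0.3,0,0,0,0],[17.4,0,-0.3,0,0,0,0],[17.4,0,-0.3,0,0,0,0],[17.4,0,-0.3,0,0,0,0]]]' --grip_force 50

```text
clock: 19.2
position: [0.3932, 0.3047, 0.0175]
tool_rot: [1.823, 1.568, 0.592]
force: [-1.3, -2.1, 12.5]
grip_width: 0.0452
```

Run:
```python
from workcell import bot,eyes
from h import *
state(bot)
im=cv2.imread("pics/top0.png");
# tray two: centre and compartments
import math
for cx,cy,yaw in [(.589,-.1325,4.9)]:
  a=math.radians(yaw); yd=np.array([-math.sin(a),math.cos(a)])
  for s in(-.039,.039): print(s,np.array([cx,cy])+s*yd)
p=np.array([.589,-.1325])-.039*np.array([-math.sin(math.radians(4.9)),math.cos(math.radians(4.9))])
go(bot,[p[0],p[1],.17],4.9)
```

```text
t 19.20 p [393.2 304.7  17.5] psi 19.4 az 37.8 tilt [ 0.002  0.002 -1.   ] q [-0.37  0.72 -0.55  2.05  0.71  0.56 -1.09] F [-1.3 -2.1 12.5] w 0.0452
-0.039 [ 0.59233126 -0.17135747]
0.039 [ 0.58566874 -0.09364253]
dpsi -14.5 shift_cm [-15.27   2.99  51.51] rot [ 0.253 -0.001 -0.003]
dpsi 165.5 shift_cm [-15.27   2.99  51.51] rot [-2.888e+00  4.000e-03 -2.000e-03]
```

Call:
step_arm --targets '[[[-5,0,0,0,0,0,0],[-10,0,0,0,0,0,0],[-14,0.3,4,0.05,0,0,0],[-15.3,0.5,9,0.1,0,-0.003,0],[-15.3,0.8,14,0.15,0,-0.003,0],[-15.3,1,19,0.2,0,-0.003,0],[-15.3,1.3,24,0.253,0,-0.003,0],[-15.3,1.6,29,0.253,0,-0.003,0],[-15.3,1.9,34,0.253,0,-0.003,0],[-15.3,2.2,39,0.253,0,-0.003,0]]]'

```text
clock: 20.2
position: [0.5405, -0.0504, 0.1718]
tool_rot: [1.866, 1.569, 0.381]
force: [1.5, 0.6, -0.2]
grip_width: 0.045
```

Run:
```python
from workcell import bot,eyes
from h import *
state(bot)
go(bot,[.5923,-.1714,.17],4.9)
```

```text
t 20.20 p [540.5 -50.4 171.8] psi 4.9 az -5.3 tilt [ 0.002  0.001 -1.   ] q [ 0.45  0.53 -0.64  1.85  0.4   0.89 -0.29] F [ 1.5  0.6 -0.2] w 0.0450
dpsi -0.0 shift_cm [ 0.18  4.12 12.5 ] rot [ 0.    -0.    -0.002]
dpsi 180.0 shift_cm [ 0.18  4.12 12.5 ] rot [-3.141e+00  2.000e-03 -1.000e-03]
```

Call:
step_arm --targets '[[[0.2,4.1,12.5,0,0,-0.002,0],[0.2,4.1,12.5,0,0,-0.002,0],[0.2,4.1,12.5,0,0,-0.002,0],[0.2,4.1,12.5,0,0,-0.002,0],[0.2,4.1,12.5,0,0,-0.002,0]]]'

```text
clock: 20.7
position: [0.592, -0.172, 0.1707]
tool_rot: [2.459, 1.57, 0.972]
force: [0.2, 1.6, -0.6]
grip_width: 0.0448
```

Run:
```python
from workcell import bot,eyes
from h import *
state(bot); wcam(bot,eyes,"pics/w16.png")
```

```text
t 20.70 p [ 592.  -172.   170.7] psi 4.8 az -16.2 tilt [ 0.     0.001 -1.   ] q [ 0.59  0.63 -0.61  1.66  0.42  0.98 -0.07] F [ 0.2  1.6 -0.6] w 0.0448
```

View pics/w16.png

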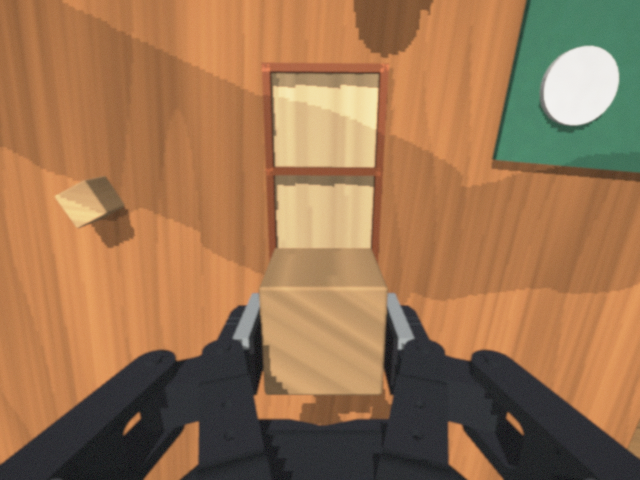

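Run:
```python
from workcell import bot,eyes
from h import *
cfw=np.load("pics/w16.npz")['cfw'];c=eyes.get_calibration("wrist")
C=cast([[263,66],[386,66],[267,172],[381,172]],.014,c,cfw)[:,:2]*1000; print(C.round(1))
A=(C[0]+C[1])/2;B=(C[2]+C[3])/2; u=(A-B)/np.linalg.norm(A-B); print("len(78+)",np.linalg.norm(A-B),"ydir",np.degrees(np.arctan2(u[1],u[0])), "partition",B,"comp-",B-39*u,"comp+",B+39*u)
b=cast([[260,287],[386,287],[383,393],[264,393]],.1707-.0175+.046,c,cfw)[:,:2]*1000; print(b.round(1),b.mean(0))
go(bot,[.5923,-.1714,.0215],4.9)
```

```text
[[ 536.3  -56. ]
 [ 628.5  -48.1]
 [ 542.4 -134.6]
 [ 635.1 -126.8]]
len(78+) 78.89639727232426 ydir 94.62336683914037 partition [ 588.72784578 -130.68512202] comp- [ 591.87145764 -169.55821946] comp+ [585.58423393 -91.81202458]
[[ 567.7 -150.8]
 [ 611.2 -147.1]
 [ 616.  -191. ]
 [ 570.7 -194.9]] [ 591.40427876 -170.97886005]
dpsi -0.0 shift_cm [14.92  0.02  0.06] rot [ 0.    -0.001 -0.   ]
dpsi 180.0 shift_cm [14.92  0.02  0.06] rot [-3.141e+00  1.000e-03 -1.000e-03]
```

The held cube is within 2 mm of the compartment centre. Lowering.

Call:
step_arm --targets '[[[4,0,-0.1,0,0,0,0],[8,0,-0.1,0,0,0,0],[12,0,-0.1,0,0,0,0],[14,0,-0.1,0,0,0,0],[14.7,0,-0.1,0,0,0,0],[14.95,0,-0.1,0,0,0,0],[14.95,0,-0.1,0,0,0,0],[14.95,0,-0.1,0,0,0,0]]]'

```text
clock: 21.55
position: [0.5927, -0.1699, 0.0227]
tool_rot: [1.598, 1.569, 0.113]
force: [0.8, -0.2, 0.0]
grip_width: 0.0451
```

Call:
step_arm --targets '[[[0,0,0,0,0,0,0.68],[0,0,0,0,0,0,0.68],[0,0,0,0,0,0,0.68],[-2,0,0,0,0,0,0.7],[-5,0,0,0,0,0,1],[-9,0,0,0,0,0,1],[-14,0,0,0,0,0,1],[-17,0,0,0,0,0,1],[-17,0,0,0,0,0,1]]]'

```text
clock: 22.45
position: [0.5941, -0.1701, 0.1973]
tool_rot: [1.305, 1.562, -0.18]
force: [0.1, -0.0, -0.4]
grip_width: 0.0854
```

Run:
```python
from workcell import bot,eyes
from h import *
state(bot);wcam(bot,eyes,"pics/w17.png")
go(bot,[.440,.065,.19],-28)
```

```text
t 22.45 p [ 594.1 -170.1  197.3] psi 4.9 az -16.0 tilt [ 0.008 -0.002 -1.   ] q [ 0.6   0.6  -0.62  1.64  0.4   1.02 -0.06] F [ 0.1 -0.  -0.4] w 0.0854
dpsi -32.9 shift_cm [  0.37 -13.25 -24.74] rot [ 0.574 -0.    -0.006]
dpsi 147.1 shift_cm [  0.37 -13.25 -24.74] rot [-2.567  0.007 -0.   ]
```

View pics/w17.png

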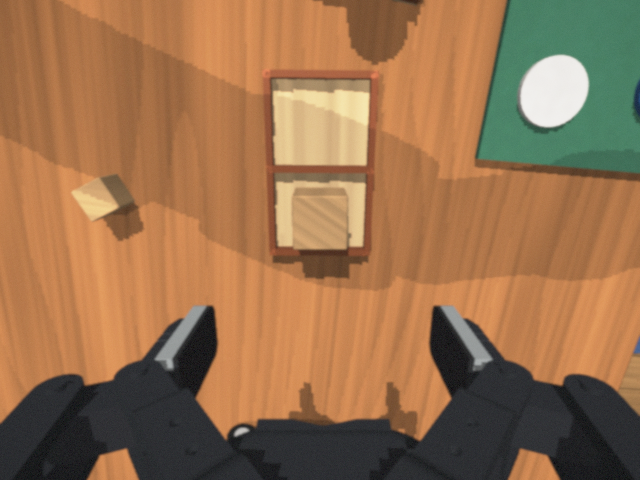

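The cube sits squarely in the compartment (px 321,218). Next is the roof.

Call:
step_arm --targets '[[[0.4,-13.2,-24.7,0.574,0,-0.006,1],[0.4,-13.2,-24.7,0.574,0,-0.006,1],[0.4,-13.2,-24.7,0.574,0,-0.006,1],[0.4,-13.2,-24.7,0.574,0,-0.006,1],[0.4,-13.2,-24.7,0.574,0,-0.006,1],[0.4,-13.2,-24.7,0.574,0,-0.006,1],[0.4,-13.2,-24.7,0.574,0,-0.006,1],[0.4,-13.2,-24.7,0.574,0,-0.006,1]]]'

```text
clock: 23.3
position: [0.4401, 0.0647, 0.1892]
tool_rot: [-0.997, 1.57, -3.055]
force: [0.4, -0.8, 0.5]
grip_width: 0.0854
```

Run:
```python
from workcell import bot,eyes
from h import *
state(bot);im,c,cfw=wcam(bot,eyes,"pics/w18.png")
cv2.imwrite("pics/w18c.png",cv2.resize(im[160:300,250:400],None,fx=4,fy=4,interpolation=cv2.INTER_CUBIC))
```

```text
t 23.30 p [440.1  64.7 189.2] psi -27.9 az 8.4 tilt [-0.001 -0.    -1.   ] q [ 0.21  0.34 -0.59  2.07  0.26  0.8  -1.03] F [ 0.4 -0.8  0.5] w 0.0854
```

View pics/w18.png

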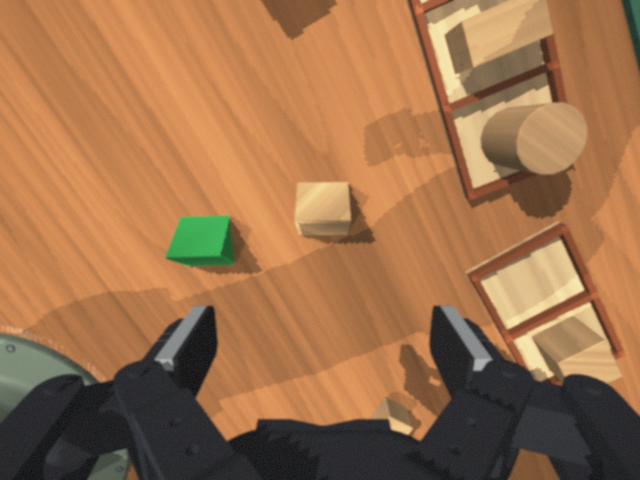

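View pics/w18c.png

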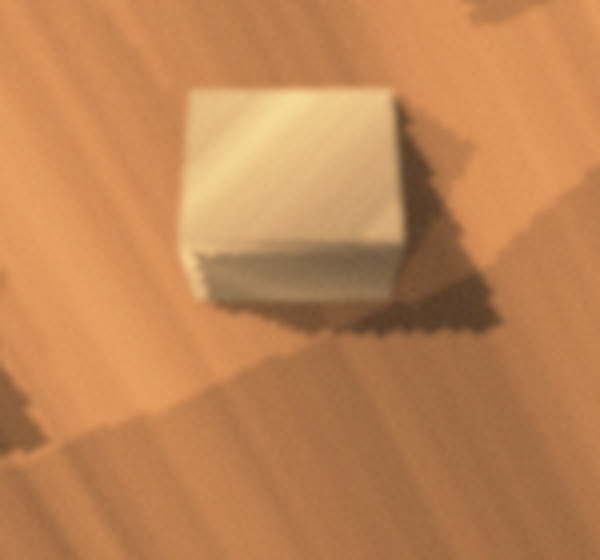

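The ridge runs horizontally at px (295-351, 221), so it's aligned with the jaws. The base edges are at rows 182 and 235.

Run:
```python
from workcell import bot,eyes
from h import *
cfw=np.load("pics/w18.npz")['cfw'];c=eyes.get_calibration("wrist")
r=cast([[295,220.7],[351.2,220.7]],.044,c,cfw)*1000;b=cast([[297,182.5],[348.7,182.5],[348.7,235],[300,235]],0,c,cfw)*1000
print(r.round(1),r.mean(0),b.mean(0),np.linalg.norm(r[0]-r[1]))
m=(r.mean(0)+b.mean(0))/2000
go(bot,[m[0],m[1],.015],-27.9)
```

```text
[[420.2  78.3  44. ]
 [460.8  56.8  44. ]] [440.50678489  67.52551069  44.        ] [440.80241777  67.19815816   0.        ] 45.8894376563907
dpsi 0.1 shift_cm [17.42 -0.12 -0.31] rot [-0.002  0.001  0.001]
dpsi -179.9 shift_cm [17.42 -0.12 -0.31] rot [ 3.14e+00  2.00e-03 -1.00e-03]
```

Call:
step_arm --targets '[[[5,-0.1,-0.25,0,0,0,1],[10,-0.1,-0.25,0,0,0,1],[14,-0.1,-0.25,0,0,0,1],[17.4,-0.1,-0.25,0,0,0,1],[17.4,-0.1,-0.25,0,0,0,1],[17.4,-0.1,-0.25,0,0,0,0],[17.4,-0.1,-0.25,0,0,0,0],[17.4,-0.1,-0.25,0,0,0,0],[17.4,-0.1,-0.25,0,0,0,0],[17.4,-0.1,-0.25,0,0,0,0]]]' --grip_force 50

```text
clock: 24.35
position: [0.4417, 0.0665, 0.0169]
tool_rot: [2.058, 1.569, -0.002]
force: [-1.0, -0.6, 14.6]
grip_width: 0.0448
```

Run:
```python
from workcell import bot,eyes
from h import *
state(bot);wcam(bot,eyes,"pics/w19.png")
go(bot,[.5856,-.092,.17],4.8)
```

```text
t 24.35 p [441.7  66.5  16.9] psi -28.0 az 8.6 tilt [ 0.002 -0.    -1.   ] q [-0.    0.65 -0.36  2.18  0.58  0.4  -1.33] F [-1.  -0.6 14.6] w 0.0448
dpsi 32.8 shift_cm [-15.28  20.18   7.21] rot [-0.573 -0.    -0.002]
dpsi -147.2 shift_cm [-15.28  20.18   7.21] rot [ 2.568e+00 -2.000e-03  0.000e+00]
```

View pics/w19.png

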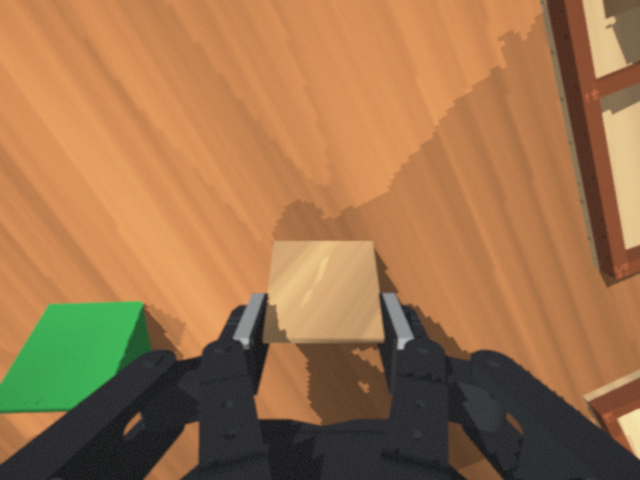

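The roof is held by its end faces (44.8 mm). Lifting and carrying it.

Call:
step_arm --targets '[[[-5,0,0,0,0,0,0],[-10,0,0,0,0,0,0],[-15,3,1,-0.1,0,0,0],[-15.3,7,2.5,-0.2,0,0,0],[-15.3,11,4,-0.32,0,0,0],[-15.3,15,5.5,-0.45,0,0,0],[-15.3,18.5,6.6,-0.573,0,0,0],[-15.3,20.2,7.2,-0.573,0,0,0],[-15.3,20.2,7.2,-0.573,0,0,0],[-15.3,20.2,7.2,-0.573,0,0,0]]]'

```text
clock: 25.4
position: [0.5855, -0.092, 0.1711]
tool_rot: [1.519, 1.568, 0.03]
force: [0.3, -0.3, -0.7]
grip_width: 0.0448
```

Run:
```python
from workcell import bot,eyes
from h import *
state(bot); wcam(bot,eyes,"pics/w20.png")
go(bot,[.5856,-.092,.0215],4.8)
```

```text
t 25.40 p [585.5 -92.  171.1] psi 4.7 az -8.9 tilt [ 0.002  0.    -1.   ] q [ 0.51  0.61 -0.67  1.72  0.45  0.97 -0.25] F [ 0.3 -0.3 -0.7] w 0.0448
dpsi -0.0 shift_cm [14.95 -0.02  0.06] rot [ 0.     0.    -0.002]
dpsi 180.0 shift_cm [14.95 -0.02  0.06] rot [-3.142  0.004  0.   ]
```

View pics/w20.png

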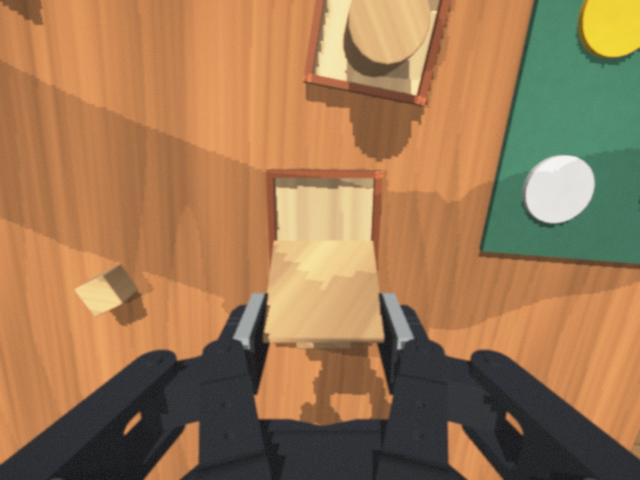

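Call:
step_arm --targets '[[[4,0,0.1,0,0,0,0],[8,0,0.1,0,0,0,0],[12,0,0.1,0,0,0,0],[14,0,0.1,0,0,0,0],[14.7,0,0.1,0,0,0,0],[15,0,0.1,0,0,0,0],[15,0,0.1,0,0,0,0],[15,0,0.1,0,0,0,0]]]'

```text
clock: 26.25
position: [0.5864, -0.0924, 0.0224]
tool_rot: [1.394, 1.567, -0.093]
force: [0.2, -0.8, 0.6]
grip_width: 0.0447
```

Call:
step_arm --targets '[[[0,0,0,0,0,0,0.68],[0,0,0,0,0,0,0.68],[0,0,0,0,0,0,0.68],[-2,0,0,0,0,0,0.7],[-5,0,0,0,0,0,1],[-9,0,0,0,0,0,1],[-14,0,0,0,0,0,1],[-17,-6,0,0,0,0,1],[-20,-11,0,0,0,0,1],[-22,-16,0,0,0,0,1]]]'

```text
clock: 27.25
position: [0.4511, -0.1034, 0.2307]
tool_rot: [1.299, 1.566, -0.187]
force: [0.9, -0.9, 1.8]
grip_width: 0.0852
```

Run:
```python
from workcell import bot,eyes
from h import *
state(bot); wcam(bot,eyes,"pics/w21.png")
for n in("top","scene"):
    im=eyes.grab_frame(n)[:,:,::-1]; cv2.imwrite(f"pics/{n}F.png",im)
cv2.imwrite("pics/sFc.png",cv2.resize(cv2.imread("pics/sceneF.png")[180:360,220:460],None,fx=3.3,fy=3.3,interpolation=cv2.INTER_CUBIC))
```

```text
t 27.25 p [ 451.1 -103.4  230.7] psi 4.8 az -12.9 tilt [ 0.004 -0.001 -1.   ] q [ 0.73  0.34 -0.78  1.98  0.3   0.93 -0.12] F [ 0.9 -0.9  1.8] w 0.0852
```

View pics/w21.png

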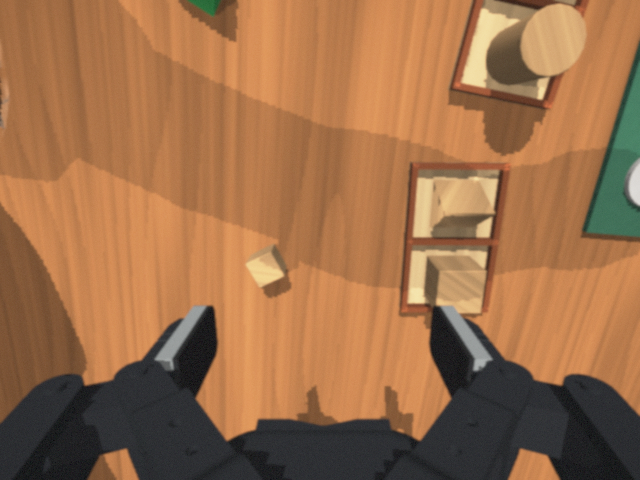

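View pics/sFc.png

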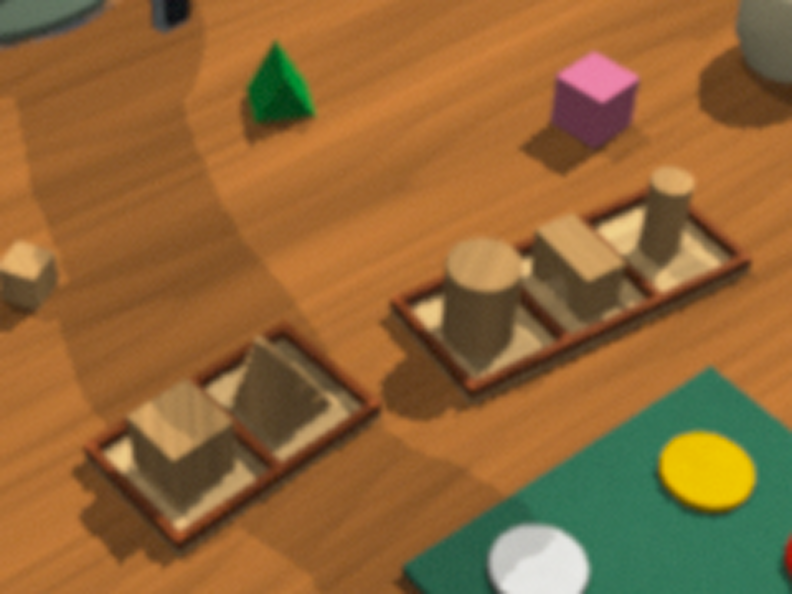

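View pics/topF.png

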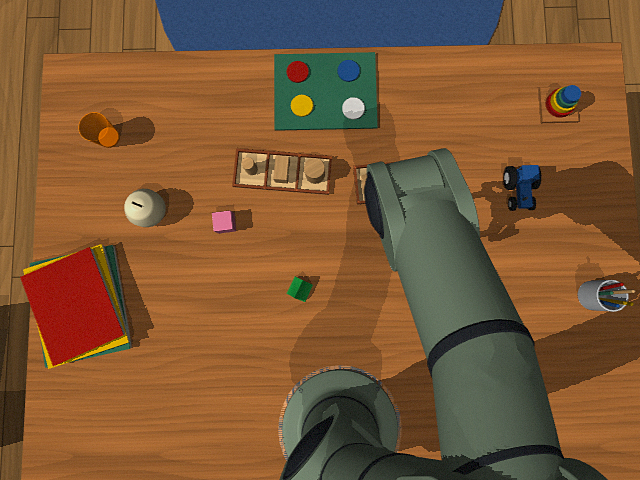

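All five blocks stand upright in their compartments. The small cube, money box, tractor, pink cube and green roof are at their original pixels. I'll let the arm settle, then hand in.

Call:
step_arm --targets '[[[0,0,0,0,0,0,1],[0,0,0,0,0,0,1],[0,0,0,0,0,0,1]]]'

```text
clock: 27.7
position: [0.4518, -0.1042, 0.2309]
tool_rot: [1.07, 1.565, -0.418]
force: [-0.2, -0.4, -0.9]
grip_width: 0.0857
```

Run:
```python
from workcell import bot
from h import *
state(bot); print(bot.job_done())
```

```text
t 27.70 p [ 451.8 -104.2  230.9] psi 4.7 az -13.0 tilt [ 0.005 -0.002 -1.   ] q [ 0.73  0.34 -0.78  1.98  0.3   0.93 -0.12] F [-0.2 -0.4 -0.9] w 0.0857
the job is handed in; nothing more can be done
None
```

Both kits are made up and the job is handed in at 27.7 s of the 115 s allowed. The three-compartment tray has the bridge in the middle, the thick pillar in the -y end and the slim pillar in the +y end. The two-compartment tray has the larger cube in the -y side and the roof block in the +y side.

**Last checks:** the final wrist and scene pictures show all five blocks upright and inside their rims. The small cube, money box, tractor, pink cube and green roof look unmoved, judged by eye. At hand-in the gripper was open at 0.23 m, touching nothing, with the force reading under 1 N. The arm hid most of the two-compartment tray from the top camera, so that tray was checked only in the scene and wrist views.

**What disagreed:** `bot.tcp_to_tips` says 22 mm, but the camera pictures and a contact showed the shut fingertips about level with the TCP. My first grasp therefore closed on top of the bridge, pressing with about 13 N; the bridge did not move measurably. I lowered all later grasps to match, and each block was gripped on the next try.

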